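# Re-seat the slipped leash rail on its setscrew

### The job

The bar of the leash rail has slipped round in its posts. Turn the bar by a peg until the flat milled on it lies square under the setscrew in the one post that has a screw, then tighten that setscrew down onto the flat with the T-handle hex key to about 0.5 newton metre, and certainly less than 1. Stand the key back in its block and leave the dog's things on the shelf where they are.

Things in the scene. Friction and masses are not known exactly. Their poses are not given: they have to be found in the camera images.
- rail: Leash rail fixed to the shelf top: base plate 64 x 354 x 6 mm, two aluminium posts 44 x 44 mm, 125 mm high, at 140 mm either way from the origin along y. Origin: centre of the plate's underside. z up, y along the bar, -x to the pegs' side. Only the post at y = +140 mm has a setscrew, upright in a 17 mm bore in the middle of its top, with a 21 mm countersunk mouth.
- rod: The steel bar, 25 mm thick, 320 mm long, level along y through the posts, axis 85 mm above the shelf top. Turns about it with 0.22 N m of friction, stays where left. Origin: on the axis midway between the posts. z points square out of the milled flat (0.5 mm deep, 7 mm wide, under the screw): it faces the screw when z is straight up. Tightening pulls the bar true if it is within about 7 degrees.
- peg_a (a point): Centre of the 24 mm steel ball on the peg nearer the screw post (50 mm from the bar's middle, 90 mm from the screw). The centre stands 75 mm from the bar's axis on a 10 mm round peg. With the flat up both pegs point to the rail's -x side and 50 degrees above level; at the start they droop 35 to 70 degrees below that. Axes as the bar's.
- peg_b (a point): Centre of the like ball of the other peg (50 mm from the bar's middle, away from the screw post).
- setscrew: M16 setscrew. Origin: middle of its top, 7 mm below the post's top, 117.5 mm above the shelf top; z up. 8 mm hexagon socket, 10 mm deep, mouth chamfered 1.6 mm, flats facing along x and every 60 degrees; the key enters within 4 degrees of that. Clockwise tightens. Turns at 0.18 N m until it bears: within 0.6 rad on the round, after 1.6 to 2.2 rad on the flat; then rises 5 N m a rad. Stays put.
- key_grip (a point): Centre of the crossbar handle of the T-handle hex key, which stands upright in its block. Crossbar, grey plastic: 100 mm along its own x, 18 mm wide (y), 20 mm high (z). The 8 mm steel hexagon shank runs down from its middle, the rounded tip 120 mm below this point. Two flats of the hexagon face along x (flats every 60 degrees). Mass about 0.2 kg.
- key_tip (a point): Rounded lower end of the key's shank, on its axis, 120 mm below the crossbar's centre. z runs up along the shank.
- stand: The key's block, beech wood, fixed, 60 x 60 x 50 mm high. Origin: centre of its underside, z up. One upright round hole in the middle of its top.
- stand_hole (a point): Centre of the hole's mouth in the top of the block, 50 mm above the shelf top. The hole is 11 mm wide with a countersunk mouth of 15 mm, 40 mm deep, so the tip of the standing key is 10 mm above the shelf top and the key may lean in it by up to 3 degrees.
- canister: Bystander: stainless treat canister, 94 mm in diameter, 141 mm high. Origin: centre of its underside.
- flashlight: Bystander: white plastic flashlight lying along its x, 132 mm long, 42 mm thick at the head. Origin: under its middle, on the shelf top.
- bone: Bystander: coral hard silicone chew bone lying along its x, 126 mm long, 64 mm wide, 36 mm high. Origin: under its middle, on the shelf top.
- carabiner: Bystander: aluminium carabiner lying flat, 80 x 50 x 10 mm. Origin: under its middle, on the shelf top.
There are look-alikes about, which are no part of the job. There is more than one size of the part that bears key_grip; the job needs the largest.

How it is judged (in metres and radians):
On the way, in this order (a step that is already met when the one before it is completed fails the run):
1. the bar is turned so that its flat faces the setscrew (within 8 degrees) (angle between rod's own z axis and vertical below 0.14 rad), for 0.2 s.
2. the hex key is seated in the setscrew's socket (z of key_tip in the frame of setscrew below -0.005 m and horizontal distance between key_tip and setscrew below 0.003 m and angle between rod's own z axis and vertical below 0.2 rad), for 0.1 s.
3. the setscrew is tightened onto the flat (bears on the bar with over 8 N on the simulation's scale: about 0.25 N m on the key, friction included) (contact force between setscrew and rod above 8 N and angle between rod's own z axis and vertical below 0.05 rad), for 0.1 s.
At the end, for the whole second after the job is handed in: The bar's flat faces straight up at the setscrew (within 3 degrees), the tightened setscrew still bears on it (over 4 N on the simulation's scale; 0.3 N m leaves about 10), and the key stands at rest in its block within 9 degrees of upright, its tip in the hole less than 20 mm above the shelf top (contact force between setscrew and rod above 4 N and angle between rod's own z axis and vertical below 0.05 rad and horizontal distance between key_tip and stand_hole below 0.008 m and height (world z) of key_tip below 0.02 m and angle between key_tip's own z axis and vertical below 0.15 rad and linear speed of key below 0.02 m/s); the robot touches nothing.
It fails at once if the setscrew is over-tightened (more than about 1.1 N m on the key) (contact force between setscrew and rod above 115 N).
It fails at once if the canister is moved more than 40 mm (distance of canister from where it was at the start of the episode above 0.04 m).
It fails at once if the flashlight is moved more than 40 mm (distance of flashlight from where it was at the start of the episode above 0.04 m).
It fails at once if the chew bone is moved more than 40 mm (distance of bone from where it was at the start of the episode above 0.04 m).
It fails at once if the carabiner is moved more than 40 mm (distance of carabiner from where it was at the start of the episode above 0.04 m).
It also fails if it takes over 72 s, if anything falls off the work surface, if the arm or the gripper's body presses on something with over 40 N, if the wrist force passes 120 N, or if a joint passes its speed limit or range.

### The arm

A 6-joint arm with a two-finger parallel gripper is mounted at the origin on the work surface. World frame = base frame: x ahead of the robot, y to its left, z up, the work surface at z = 0. Lengths are in mm, angles in rad, forces in N, time in s.
With the tool pointing down it reaches from about 400 to 925 mm from the base axis. Payload 12.5 kg.
Tool frame: the origin (TCP) lies at the very end of the fingers, on their centre line; the grasp point (between the pads) lies 19 mm behind it; y points along the fingers, z is the direction in which the jaws open and shut, and the axes are right-handed (so a half turn about y gives the same grasp; the last joint's range is limited). The gripper opens to 95 mm and grips with 3 to 60 N. Pads are 20 mm wide; open, the fingers measure 119 mm over their backs; the gripper's body (75 mm by 180 mm) begins 59 mm behind the grasp point.
Start: joints at [-1.435, 0.491, 1.559, -0, 1.092, -0.106], TCP at [149.679, -606.83, 214.661] pointing down, gripper open.
Joint ranges: [-3.1, 3.1], [-0.84, 2.19], [0.05, 2.79], [-1.13, 4.28], [0.06, 2.93], [-2.69, 2.69]. Speed limits (rad/s): [2.22, 2.22, 2.79, 3.14, 3.14, 3.14].

### API

Orientations are given as [roll, pitch, yaw] about the fixed x, y, z axes, in that order (R = Rz(yaw) Ry(pitch) Rx(roll)).
In Python, from cell import env, optics gives the robot as it stands.
- The arm moves only by the tool drive_tool, never from a script. Its argument "steps" is a list of rows, each an object with "slide": the shift along the tool's x, y, z in m, a list of three; "dr": the turn, a rotation vector about the tool's x, y, z in rad, a list of three; "fingers": the finger opening in m, from 0 to 0.0951. A call has 1 to 5 rows; each row is the pose to reach, as a shift and turn from the pose commanded when the call began, along the tool's axes at that moment; what a row does not reach only later rows make up. A row lasts 1/12 s, in which the tool goes at most 41.7 mm and 7.16 degrees, less where a joint would pass 70% of its speed; a pose out of reach is approached as far as the arm can. A call with a gripper value outside its range is refused whole. The fingers move at their own pace and stop on an object; the grip force is fixed at half the most. Time passes only in rows, so rows that repeat a pose let the fingers close. It gives the time, the measured TCP pose, the force and the opening at its end, in the units of the state.
- env.state(): the state, without advancing time (a new reading comes with each control period).
- optics.read_camera(name): name is "scene" or "top" or "wrist"; returns the picture (384x512x3 uint8, red, green, blue); there is no depth.
- optics.camera_model(name): a dict with "mtx" (3x3 intrinsics, pixels), "R" (3x3) and "t" (3): a world point X has camera coordinates R X + t. Camera axes: x right, y down, z forward; pixel columns grow to the right and rows downward; lengths in mm; the calibration is good to about 2 mm. A picture is of the moment at which its call begins: read the wrist's pose just before it. camera_model takes no time and is no camera call; for the wrist camera it gives the pose at the moment of the call.
- env.job_done(): hands the job in, once; it reports no verdict.
The state is a dict: "t": time; "joints": joint angles; "qvel": joint speeds; "tau": joint torques, N m; "eef_pos": TCP position; "tcp_rot": TCP orientation; "ft_force": force on the tool from outside, world axes, zero at the start; "moment": the same for the moment, N m; "opening": opening from 0.0 (shut) to 1.0 (fully open).
Only numpy, scipy, OpenCV 4.12 (cv2) and the standard library are available. Lean on these libraries where they do the work, as an engineer would, in place of code of your own. Each camera call takes 0.05 s, during which the arm holds its last target.

## Working session

There is one attempt and no reset: what is moved stays moved. The work goes in short steps, Python scripts to look and compute and a tool call to move; the robot and the scene stay as the last step left them, time stands still between calls to the robot, and variables do not carry over. Pictures are saved under pics/ and viewed, and the job is handed in when it is done.

Besides the shell and the picture viewer there is one more tool, called by a JSON object that holds its "method" and its "body". drive_tool: Moves the arm, as the interface text tells. Its arguments: {"type":"object","properties":{"steps":{"type":"array","items":{"type":"object","properties":{"slide":{"type":"array","items":{"type":"number"}},"dr":{"type":"array","items":{"type":"number"}},"fingers":{"type":"number"}}}}},"required":["steps"]}

```bash
mkdir -p pics; ls; cat > h.py <<'E'
import numpy as np, cv2
from cell import env, optics
from scipy.spatial.transform import Rotation as Ro
def save(n,im): cv2.imwrite('pics/'+n,im[:,:,::-1])
def proj(m,X):
    c=m['R']@np.asarray(X,float)+np.ravel(m['t']); p=m['mtx']@c; return p[:2]/p[2]
def ray(m,uv):
    R=np.asarray(m['R']);t=np.ravel(m['t']); d=R.T@np.linalg.solve(m['mtx'],[uv[0],uv[1],1.]); return -R.T@t,d/np.linalg.norm(d)
def onz(m,uv,z):
    o,d=ray(m,uv); return o+d*(z-o[2])/d[2]
def tri(*a):
    A=np.zeros((3,3));b=np.zeros(3)
    for m,uv in a:
        o,d=ray(m,uv);P=np.eye(3)-np.outer(d,d);A+=P;b+=P@o
    X=np.linalg.solve(A,b); return X,[np.linalg.norm(proj(m,X)-uv) for m,uv in a]
E
python3 - <<'E'
from h import *
print(env.state())
for n in ['scene','top','wrist']:
    im=optics.read_camera(n); save(n+'0.png',im); np.save(n+'0.npy',im)
    m=optics.camera_model(n); print(n,m['mtx'],m['R'],m['t'])
E
```

```text
pics
{'t': 0.0, 'joints': array([-1.43457827e+00,  4.91575272e-01,  1.55945687e+00,  3.04491531e-06,
        1.09169130e+00, -1.05602998e-01]), 'qvel': array([-0.00108554,  0.00160543,  0.00168024,  0.00043476, -0.00042555,
        0.00111797]), 'tau': array([-8.85289792e-04, -6.12638927e+01, -2.58180320e+01,  6.92061125e-02,
        4.81661002e-02, -7.93438403e-05]), 'eef_pos': array([ 149.65693109, -606.56539031,  214.04943071]), 'tcp_rot': array([-1.57192053e+00,  1.21878374e-04, -2.89977307e+00]), 'ft_force': array([-0.17401404,  0.0137201 ,  0.14151988]), 'moment': array([-0.02495179,  0.05204506, -0.01008584]), 'opening': 1.0016501130545699}
scene [[463.12819636   0.         255.47700932]
 [  0.         463.12819636 195.93396299]
 [  0.           0.           1.        ]] [[-0.82482364  0.56518755 -0.01513258]
 [ 0.38788616  0.54619509 -0.74243872]
 [-0.41135178 -0.61825073 -0.66974305]] [ 418.92806043 -144.87746259 1492.25025253]
top [[438.31887357   0.         246.90848099]
 [  0.         438.31887357 189.14660425]
 [  0.           0.           1.        ]] [[ 0.01670762 -0.99971392  0.01711557]
 [-0.99189241 -0.01872882 -0.12569276]
 [ 0.12597736 -0.01487678 -0.99192156]] [  22.35462707  542.32066416 1278.27320949]
wrist [[277.3300775    0.         254.50766145]
 [  0.         277.3300775  197.13743231]
 [  0.           0.           1.        ]] [[ 2.40069009e-01 -9.70755513e-01 -7.77946076e-04]
 [-9.40340776e-01 -2.32746287e-01  2.48170084e-01]
 [-2.41093541e-01 -5.88464118e-02 -9.68716163e-01]] [-625.31980605  -29.27197678  390.28725107]
```

View pics/scene0.png

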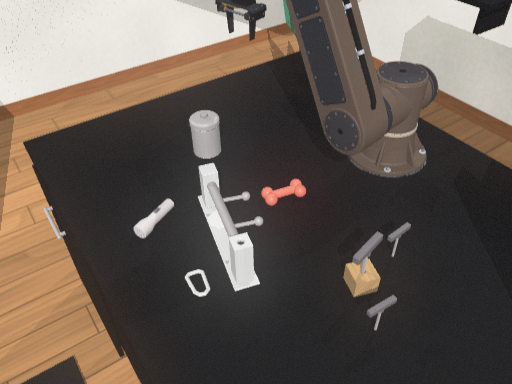

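View pics/top0.png

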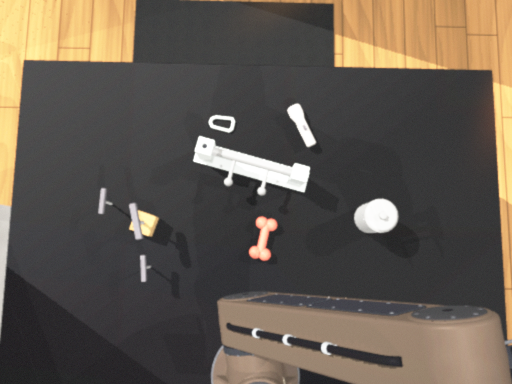

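View pics/wrist0.png

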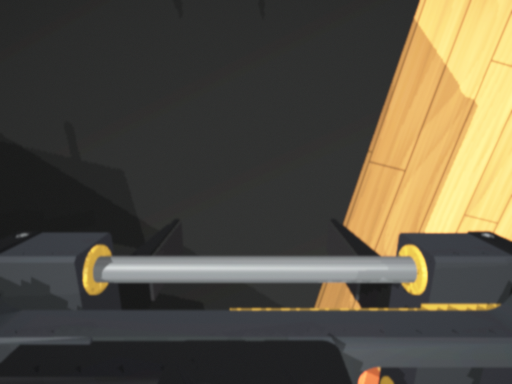

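```bash
python3 - <<'E'
from h import *
a=np.load('scene0.npy');b=np.load('top0.npy')
c1=cv2.resize(a[210:340,330:430],None,fx=4,fy=4,interpolation=cv2.INTER_CUBIC)
c2=cv2.resize(b[175:290,85:175],None,fx=4,fy=4,interpolation=cv2.INTER_CUBIC)
o=np.zeros((520,780,3),np.uint8);o[:520,:400]=c1;o[:460,405:765]=c2;save('keys.png',o)
c1=cv2.resize(a[155:300,180:280],None,fx=4,fy=4,interpolation=cv2.INTER_CUBIC)
c2=cv2.resize(b[130:205,185:320],None,fx=5.5,fy=5.5,interpolation=cv2.INTER_CUBIC)
save('rs.png',c1);save('rt.png',c2)
E
```

```text
(no output)
```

View pics/keys.png

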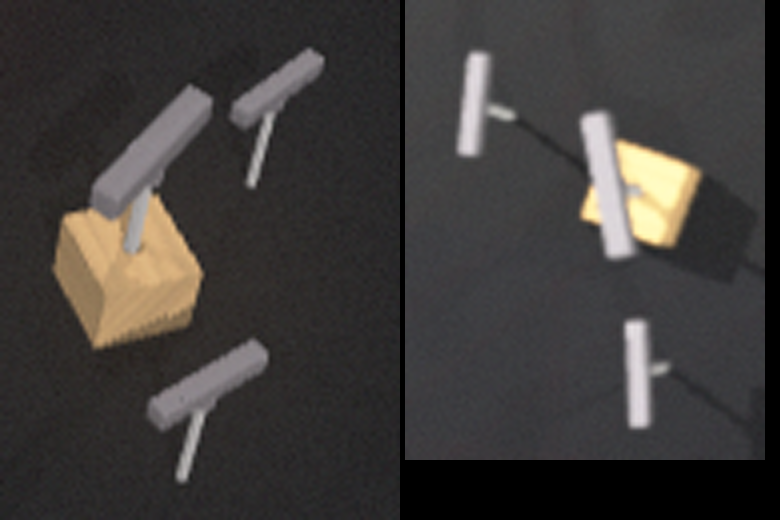

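View pics/rs.png

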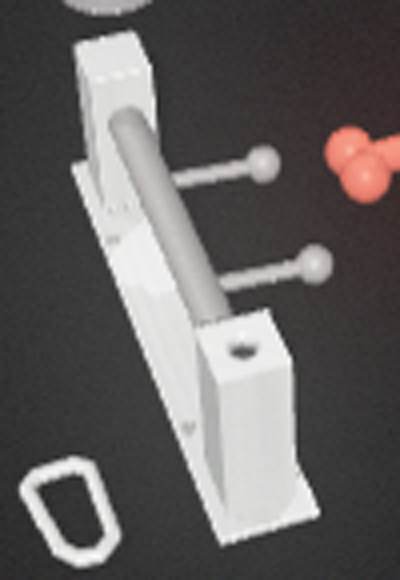

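View pics/rt.png

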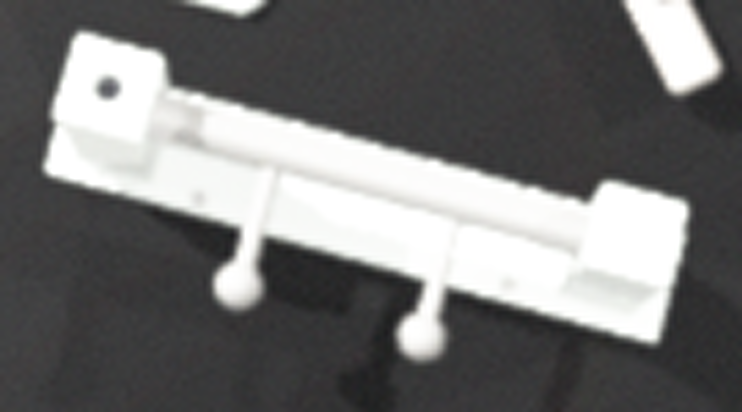

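```bash
python3 - <<'E'
from h import *
S=optics.camera_model('scene');T=optics.camera_model('top')
s=lambda u,v,ox,oy,f:np.array([ox+(u+.5)/f-.5,oy+(v+.5)/f-.5])
hs=s(243,346,180,155,4);ht=s(108,88,185,130,5.5)
print('hole',onz(S,hs,124.5),onz(T,ht,124.5),tri((S,hs),(T,ht)))
for n,p,q in [('a',(315,264),(238,283)),('b',(264,163),(421,335))]:
    print(n,tri((S,s(*p,180,155,4)),(T,s(*q,185,130,5.5))))
# key: handle top corners scene crop/ top crop center
for n,p,q in [('big ctr',(153,150),(607-405,185)),('end1',(105,198),(621-405,248)),('end2',(200,103),(594-405,119)),('k2',(278,88),(474-405,104)),('k2t',(252,185),(512-405,117)),('k3',(208,384),(638-405,374)),('k3t',(182,480),(668-405,367))]:
    print(n,tri((S,s(*p,330,210,4)),(T,s(*q,85,175,4))))
ks=s(133,247,330,210,4);kt=s(640-405,190,85,175,4)
print('stand hole',onz(S,ks,50),onz(T,kt,50))
# post end corners top view: bar direction; balls dir
for q in [(72,33),(168,60),(600,182),(688,208),(45,172),(660,343)]:
    z=124.5 if q[1]<150 or q[0] in(600,688) else 6
    print(q,onz(T,s(*q,185,130,5.5),z if q[0] not in (45,660) else 6))
# block top corners
for q in [(617,138),(700,168),(672,238),(582,218)]:
    print('blk',onz(T,s(q[0]-405,q[1],85,175,4),50))
# light blob fit
E
```

```text
hole [654.01437317 156.38457954 124.5       ] [651.71957459 155.63428538 124.5       ] (array([652.67203551, 155.39374869, 122.64122519]), [np.float64(0.2919645682898996), np.float64(0.23362993739536864)])
a (array([558.55363856,  88.37128354,  78.78602837]), [np.float64(0.10251920820929154), np.float64(0.08830728654819338)])
b (array([532.70729466,  -8.33009408,  79.09195161]), [np.float64(0.11473722262765793), np.float64(0.10500602718262642)])
big ctr (array([436.78230088, 337.42843034, 129.85663527]), [np.float64(0.26791016264082806), np.float64(0.21459469580908727)])
end1 (array([413.21986798, 324.25427907,  60.37185128]), [np.float64(11.14578555863568), np.float64(9.084837800272746)])
end2 (array([461.23255832, 349.66910507, 195.70099395]), [np.float64(11.136960725353312), np.float64(8.755851941749496)])
k2 (array([468.70386805, 403.59822758, 256.38438309]), [np.float64(8.35788215515236), np.float64(6.386608334375026)])
k2t (array([466.73567181, 401.80355596, 183.80266282]), [np.float64(8.376433214801205), np.float64(6.343312599000053)])
k3 (array([ 310.17162433,  358.04582442, -171.71712391]), [np.float64(9.318010072532614), np.float64(7.53814480695606)])
k3t (array([ 309.58275326,  357.81891074, -292.01883492]), [np.float64(8.386369830364256), np.float64(6.674356171752935)])
stand hole [439.45109259 339.64911004  50.        ] [437.13503454 332.66844314  50.        ]
(72, 33) [680.15751632 174.92093335 124.5       ]
(168, 60) [667.01409141 125.32703504 124.5       ]
(600, 182) [607.8493548  -96.93912946 124.5       ]
(688, 208) [ 595.25058707 -142.03219141  124.5       ]
(45, 172) [629.96247969 199.61604163   6.        ]
(660, 343) [ 540.06483021 -145.23540447    6.        ]
blk [474.8173346  351.19383204  50.        ]
blk [453.94895589 289.73137317  50.        ]
blk [402.7172534  307.88162874  50.        ]
blk [416.07004303 373.75286499  50.        ]
```

```bash
cat >> h.py <<'E'
def go(pos,yaw,tag=''):
    s=env.state(); p=s['eef_pos']; r=Ro.from_euler('xyz',s['tcp_rot'])
    R1=Ro.from_euler('xyz',[-np.pi/2,0,yaw])
    sl=r.inv().apply(np.asarray(pos)-p)/1000; dr=(r.inv()*R1).as_rotvec()
    print(tag,'t%.2f'%s['t'],'pos',p.round(1),'rot',s['tcp_rot'].round(4),'F',s['ft_force'].round(1),'M',s['moment'].round(2),'op',round(s['opening'],3),'j',s['joints'].round(2))
    print('   slide',sl.round(4),'dr',dr.round(4))
E
python3 - <<'E'
from h import *
S=optics.camera_model('scene');T=optics.camera_model('top')
s=lambda u,v,ox,oy,f:np.array([ox+(u+.5)/f-.5,oy+(v+.5)/f-.5])
P={}
for n,p,q in [('end1',(105,198),(594-405,119)),('end2',(200,103),(621-405,248)),('k2',(208,384),(474-405,104)),('k2t',(182,480),(512-405,117)),('k3',(278,88),(638-405,374)),('k3t',(252,185),(668-405,367))]:
    P[n],e=tri((S,s(*p,330,210,4)),(T,s(*q,85,175,4)));print(n,P[n].round(1),np.round(e,2))
d=P['end1']-P['end2'];print(np.linalg.norm(d),np.degrees(np.arctan2(d[1],d[0])))
go([558.5,88.4,200],-0.262)
E
```

```text
end1 [482.2 348.  130.5] [0.49 0.38]
end2 [392.8 326.9 131.3] [0.58 0.48]
k2 [494.9 445.   85.8] [0.27 0.2 ]
k2t [493.8 444.8  -5.8] [0.05 0.04]
k3 [307.2 320.   85.5] [0.22 0.19]
k3t [306.6 318.5  -5. ] [0.46 0.39]
91.78823001701934 13.319626331458414
 t0.15 pos [ 149.6 -606.6  214.2] rot [-1.5716e+00  1.0000e-04 -2.8998e+00] F [-1.1 -0.1  0.1] M [-0.04  0.01  0.  ] op 0.998 j [-1.43  0.49  1.56 -0.    1.09 -0.11]
   slide [-0.5634  0.0147 -0.5769] dr [ 2.0000e-04 -2.6378e+00 -1.1000e-03]
```

{"method": "drive_tool", "body": {"steps": [{"slide":[-0.563,-0.03,-0.577],"dr":[0,-2.638,0],"fingers":0.0951},{"slide":[-0.563,-0.03,-0.577],"dr":[0,-2.638,0],"fingers":0.0951},{"slide":[-0.563,-0.03,-0.577],"dr":[0,-2.638,0],"fingers":0.0951},{"slide":[-0.563,-0.03,-0.577],"dr":[0,-2.638,0],"fingers":0.0951},{"slide":[-0.563,-0.03,-0.577],"dr":[0,-2.638,0],"fingers":0.0951}]}}

```text
t: 0.57
eef_pos: [255.6, -425.5, 222.3]
tcp_rot: [-1.571, 0.0, -2.269]
ft_force: [1.4, 0.3, 0.1]
opening: 1.0
```

```bash
python3 - <<'E'
from h import *
go([558.5,88.4,240],-0.262)
E
```

```text
t0.57 pos [ 255.6 -425.5  222.3] rot [-1.5710e+00  1.0000e-04 -2.2691e+00] F [1.4 0.3 0.1] M [-0.05 -0.07  0.06] op 1.0 j [-1.16  0.3   1.86  0.    0.99 -0.46]
   slide [-0.5883 -0.0176 -0.0984] dr [ 0.0000e+00 -2.0071e+00 -3.0000e-04]
```

{"method": "drive_tool", "body": {"steps": [{"slide":[-0.588,-0.018,-0.098],"dr":[0,-2.007,0]},{"slide":[-0.588,-0.018,-0.098],"dr":[0,-2.007,0]},{"slide":[-0.588,-0.018,-0.098],"dr":[0,-2.007,0]},{"slide":[-0.588,-0.018,-0.098],"dr":[0,-2.007,0]},{"slide":[-0.588,-0.018,-0.098],"dr":[0,-2.007,0]}]}}

```text
invalid input
```

```bash
python3 - <<'E'
from h import *
go([558.5,88.4,240],-0.262)
E
```

```text
t0.57 pos [ 255.6 -425.5  222.3] rot [-1.5710e+00  1.0000e-04 -2.2691e+00] F [1.4 0.3 0.1] M [-0.05 -0.07  0.06] op 1.0 j [-1.16  0.3   1.86  0.    0.99 -0.46]
   slide [-0.5883 -0.0176 -0.0984] dr [ 0.0000e+00 -2.0071e+00 -3.0000e-04]
```

All fields are needed in each row.

{"method": "drive_tool", "body": {"steps": [{"slide":[-0.588,-0.018,-0.098],"dr":[0,-2.007,0],"fingers":0.095},{"slide":[-0.588,-0.018,-0.098],"dr":[0,-2.007,0],"fingers":0.095},{"slide":[-0.588,-0.018,-0.098],"dr":[0,-2.007,0],"fingers":0.095},{"slide":[-0.588,-0.018,-0.098],"dr":[0,-2.007,0],"fingers":0.095},{"slide":[-0.588,-0.018,-0.098],"dr":[0,-2.007,0],"fingers":0.095}]}}

```text
t: 0.98
eef_pos: [362.5, -246.7, 228.8]
tcp_rot: [-1.571, -0.0, -1.644]
ft_force: [1.2, -0.4, 0.4]
opening: 1.0
```

```bash
python3 - <<'E'
from h import *
go([558.5,88.4,240],-0.262)
E
```

```text
t0.98 pos [ 362.5 -246.7  228.8] rot [-1.5706e+00 -1.0000e-04 -1.6440e+00] F [ 1.2 -0.4  0.4] M [-0.05 -0.14  0.09] op 1.0 j [-0.75  0.21  1.97 -0.    0.96 -0.68]
   slide [-0.3486 -0.0112  0.1709] dr [-0.000e+00 -1.382e+00  2.000e-04]
```

{"method": "drive_tool", "body": {"steps": [{"slide":[-0.349,-0.011,0.171],"dr":[0,-1.382,0],"fingers":0.095},{"slide":[-0.349,-0.011,0.171],"dr":[0,-1.382,0],"fingers":0.095},{"slide":[-0.349,-0.011,0.171],"dr":[0,-1.382,0],"fingers":0.095},{"slide":[-0.349,-0.011,0.171],"dr":[0,-1.382,0],"fingers":0.095},{"slide":[-0.349,-0.011,0.171],"dr":[0,-1.382,0],"fingers":0.095}]}}

```text
t: 1.4
eef_pos: [468.7, -67.3, 234.7]
tcp_rot: [-1.571, -0.0, -1.018]
ft_force: [0.6, -0.9, 0.2]
opening: 1.0
```

```bash
python3 - <<'E'
from h import *
go([558.5,88.4,240],-0.262)
E
```

```text
t1.40 pos [468.7 -67.3 234.7] rot [-1.5707e+00 -3.0000e-04 -1.0185e+00] F [ 0.6 -0.9  0.2] M [-0.04 -0.18  0.  ] op 1.0 j [-0.28  0.25  1.89 -0.    1.   -0.83]
   slide [-0.0854 -0.0053  0.1581] dr [ 0.000e+00 -7.565e-01  3.000e-04]
```

{"method": "drive_tool", "body": {"steps": [{"slide":[-0.085,0.0,0.158],"dr":[0,-0.757,0],"fingers":0.06},{"slide":[-0.085,0.0,0.158],"dr":[0,-0.757,0],"fingers":0.06},{"slide":[-0.085,0.0,0.158],"dr":[0,-0.757,0],"fingers":0.06},{"slide":[-0.085,0.0,0.158],"dr":[0,-0.757,0],"fingers":0.06},{"slide":[-0.085,0.0,0.158],"dr":[0,-0.757,0],"fingers":0.06}]}}

```text
t: 1.82
eef_pos: [560.8, 89.5, 234.1]
tcp_rot: [-1.57, -0.0, -0.391]
ft_force: [-0.4, -0.9, -0.1]
opening: 0.707
```

```bash
python3 - <<'E'
from h import *
go([558.5,88.4,150],-0.262)
E
```

```text
t1.82 pos [560.8  89.5 234.1] rot [-1.57e+00 -2.00e-04 -3.91e-01] F [-0.4 -0.9 -0.1] M [ 0.02 -0.1   0.08] op 0.707 j [ 0.04  0.39  1.68  0.    1.07 -1.14]
   slide [-0.0017  0.0841 -0.002 ] dr [-0.0008 -0.129   0.0003]
```

{"method": "drive_tool", "body": {"steps": [{"slide":[0,0.06,0],"dr":[0,-0.129,0],"fingers":0.06},{"slide":[0,0.06,0],"dr":[0,-0.129,0],"fingers":0.06},{"slide":[0,0.06,0],"dr":[0,-0.129,0],"fingers":0.06},{"slide":[0,0.06,0],"dr":[0,-0.129,0],"fingers":0.06}]}}

```text
t: 2.15
eef_pos: [558.8, 85.3, 174.2]
tcp_rot: [-1.571, 0.002, -0.272]
ft_force: [-0.4, -0.4, 0.3]
opening: 0.634
```

```bash
python3 - <<'E'
from h import *
go([558.5,88.4,60],-0.262)
m=optics.camera_model('wrist'); im=optics.read_camera('wrist'); save('w1.png',im)
m2=m; print(proj(m,[558.5,88.4,79]),proj(m,[532.7,-8.3,79]),proj(m,[653,155.5,124.5]))
im=optics.read_camera('top'); save('t1.png',im)
E
```

```text
t2.15 pos [558.8  85.3 174.2] rot [-1.5714  0.0017 -0.2718] F [-0.4 -0.4  0.3] M [ 0.04 -0.2   0.05] op 0.634 j [ 0.03  0.45  1.75 -0.    0.94 -1.26]
   slide [-0.001   0.1142  0.003 ] dr [ 0.0006 -0.0098 -0.0017]
[258.33792307 197.77235451] [157.3903901  198.77750885] [359.10648743 289.41041367]
```

View pics/w1.png

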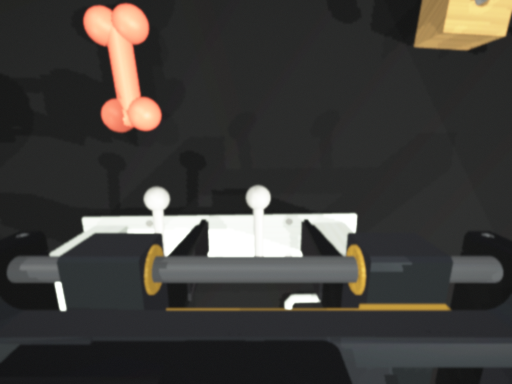

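{"method": "drive_tool", "body": {"steps": [{"slide":[0,0.04,0.001],"dr":[0,0,0],"fingers":0.06},{"slide":[0,0.08,0.001],"dr":[0,0,0],"fingers":0.06},{"slide":[0,0.114,0.001],"dr":[0,0,0],"fingers":0.06},{"slide":[0,0.114,0.001],"dr":[0,0,0],"fingers":0.06}]}}

```text
t: 2.58
eef_pos: [557.4, 85.8, 56.8]
tcp_rot: [-1.573, 0.006, -0.272]
ft_force: [-0.3, 0.2, -0.1]
opening: 0.63
```

```bash
python3 - <<'E'
from h import *
go([558.5,88.4,60],-0.262)
E
```

```text
t2.58 pos [557.4  85.8  56.8] rot [-1.5727  0.0058 -0.272 ] F [-0.3  0.2 -0.1] M [ 0.06 -0.11  0.03] op 0.63 j [ 0.04  0.61  1.85 -0.    0.68 -1.26]
   slide [ 0.0003 -0.0032  0.0028] dr [ 0.0019 -0.01   -0.0058]
```

{"method": "drive_tool", "body": {"steps": [{"slide":[0.001,-0.003,0.003],"dr":[0,-0.01,0],"fingers":0.06},{"slide":[0.001,-0.003,0.003],"dr":[0,-0.01,0],"fingers":0.0},{"slide":[0.001,-0.003,0.003],"dr":[0,-0.01,0],"fingers":0.0},{"slide":[0.001,-0.003,0.003],"dr":[0,-0.01,0],"fingers":0.0},{"slide":[0.001,-0.003,0.003],"dr":[0,-0.01,0],"fingers":0.0}]}}

```text
t: 3.0
eef_pos: [561.7, 88.9, 65.2]
tcp_rot: [-1.57, -0.003, -0.261]
ft_force: [0.2, 1.2, 0.3]
opening: 0.409
```

```bash
python3 - <<'E'
from h import *
go([558.5,88.4,60],-0.262)
E
```

```text
t3.00 pos [561.7  88.9  65.2] rot [-1.5701 -0.0025 -0.2608] F [0.2 1.2 0.3] M [ 0.07 -0.15  0.03] op 0.409 j [ 0.04  0.6   1.84 -0.    0.69 -1.27]
   slide [-0.003   0.0052 -0.0013] dr [-0.0007  0.0012  0.0025]
```

{"method": "drive_tool", "body": {"steps": [{"slide":[0,0,0],"dr":[0,0,0],"fingers":0.0},{"slide":[0,0,0],"dr":[0,0,0],"fingers":0.0},{"slide":[0,0,0],"dr":[0,0,0],"fingers":0.0},{"slide":[0,0,0],"dr":[0,0,0],"fingers":0.0},{"slide":[0,0,0],"dr":[0,0,0],"fingers":0.0}]}}

```text
t: 3.42
eef_pos: [560.9, 88.0, 63.7]
tcp_rot: [-1.572, 0.0, -0.26]
ft_force: [-0.6, -6.7, 2.1]
opening: 0.235
```

```bash
python3 - <<'E'
from h import *
go([558.5,88.4,60],-0.262)
save('w2.png',optics.read_camera('wrist'))
E
```

```text
t3.42 pos [560.9  88.   63.7] rot [-1.572e+00  1.000e-04 -2.605e-01] F [-0.6 -6.7  2.1] M [-1.2   0.03  0.05] op 0.235 j [ 0.04  0.61  1.84 -0.    0.69 -1.27]
   slide [-0.0025  0.0037 -0.0003] dr [ 0.0012  0.0015 -0.0001]
```

View pics/w2.png

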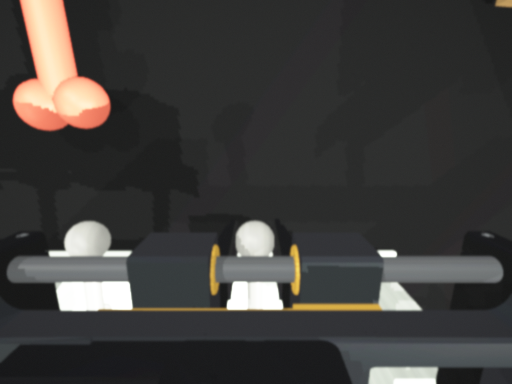

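{"method": "drive_tool", "body": {"steps": [{"slide":[0.0,-0.008,0],"dr":[0,0,0],"fingers":0.0},{"slide":[0.001,-0.019,0],"dr":[0,0,0],"fingers":0.0},{"slide":[0.004,-0.032,0],"dr":[0,0,0],"fingers":0.0},{"slide":[0.01,-0.044,0],"dr":[0,0,0],"fingers":0.0},{"slide":[0.017,-0.0545,0],"dr":[0,0,0],"fingers":0.0}]}}

```text
t: 3.88
eef_pos: [576.4, 83.9, 118.0]
tcp_rot: [-1.573, 0.003, -0.261]
ft_force: [0.6, -5.2, -9.1]
opening: 0.235
```

```bash
python3 - <<'E'
from h import *
go([583.2,81,123.5],-0.262)
E
```

```text
t3.88 pos [576.4  83.9 118. ] rot [-1.5725  0.0029 -0.2606] F [ 0.6 -5.2 -9.1] M [-0.67 -0.15  0.  ] op 0.235 j [ 0.03  0.55  1.76 -0.    0.84 -1.28]
   slide [ 0.0073 -0.0056 -0.0011] dr [ 0.0017  0.0014 -0.0029]
```

{"method": "drive_tool", "body": {"steps": [{"slide":[0.0045,-0.005,0.001],"dr":[0,0,0],"fingers":0.0},{"slide":[0.009,-0.009,0.001],"dr":[0,0,0],"fingers":0.0},{"slide":[0.009,-0.009,0.001],"dr":[0,0,0],"fingers":0.0},{"slide":[0.009,-0.009,0.001],"dr":[0,0,0],"fingers":0.0}]}}

```text
t: 4.22
eef_pos: [585.5, 81.6, 127.1]
tcp_rot: [-1.574, 0.002, -0.261]
ft_force: [-4.6, -10.3, 4.0]
opening: 0.236
```

```bash
python3 - <<'E'
from h import *
go([583.2,81,123.5],-0.262)
a=optics.read_camera('scene');b=optics.read_camera('top')
S=optics.camera_model('scene');T=optics.camera_model('top')
print([proj(m,x).round(1) for m in(S,T) for x in([583.2,81,142.5],[557.4,-15.6,142.5])])
np.save('s3.npy',a);np.save('t3.npy',b)
o=np.zeros((560,800,3),np.uint8)
o[:560,:400]=cv2.resize(a[155:295,180:280],None,fx=4,fy=4,interpolation=cv2.INTER_CUBIC)
o[:375,400:800]=cv2.resize(b[120:213,220:320][:75*1],None,fx=4,fy=5,interpolation=cv2.INTER_CUBIC)[:375]
save('o3.png',o)
E
```

```text
t4.22 pos [585.5  81.6 127.1] rot [-1.5737  0.002  -0.2606] F [ -4.6 -10.3   4. ] M [-1.85  0.84 -0.04] op 0.236 j [ 0.03  0.54  1.73 -0.    0.87 -1.28]
   slide [-0.0021  0.0036 -0.0011] dr [ 0.0029  0.0014 -0.002 ]
[array([247.7, 204.2]), array([235.1, 179. ]), array([230.1, 169. ]), array([265. , 178.9])]
```

View pics/o3.png

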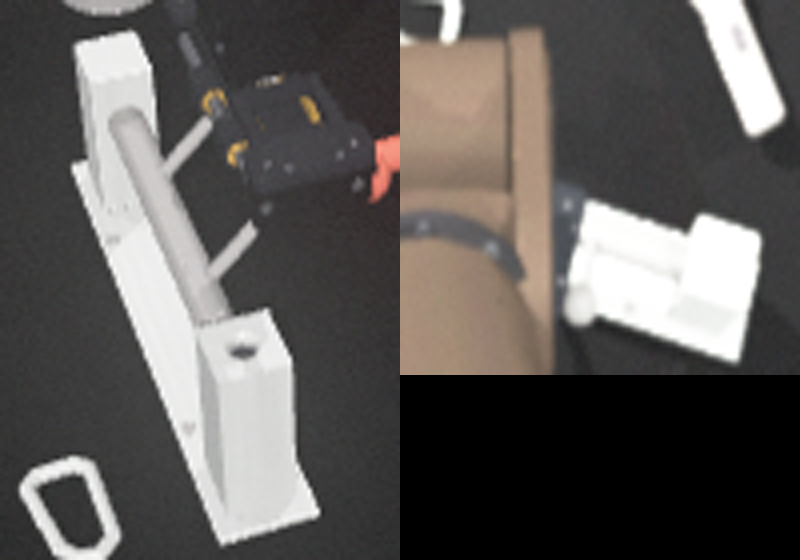

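```bash
python3 - <<'E'
from h import *
m=optics.camera_model('wrist');im=optics.read_camera('wrist');save('w4.png',im)
go([583.2,81,123.5],-0.262)
print(proj(m,[583.2,81,142.5]),proj(m,[557.4,-15.6,142.5]))
for th in (40,45,50,55):
    t=np.radians(th);f=np.array([604,-28.1,85]);x=np.array([.9661,-.2583,0]);print(th,proj(m,f-75*np.cos(t)*x+[0,0,75*np.sin(t)]).round(1))
E
```

```text
t4.37 pos [585.5  81.6 127. ] rot [-1.5737  0.0019 -0.2606] F [ -5.1 -10.7   3.8] M [-1.89  0.81  0.01] op 0.235 j [ 0.03  0.54  1.73 -0.    0.87 -1.28]
   slide [-0.002   0.0035 -0.0011] dr [ 0.0029  0.0014 -0.0019]
[253.86165763 242.0304709 ] [ 88.20927795 241.67953855]
40 [ 94.6 222.1]
45 [ 91.2 231.5]
50 [ 88.2 241.7]
55 [ 85.6 252.5]
```

View pics/w4.png

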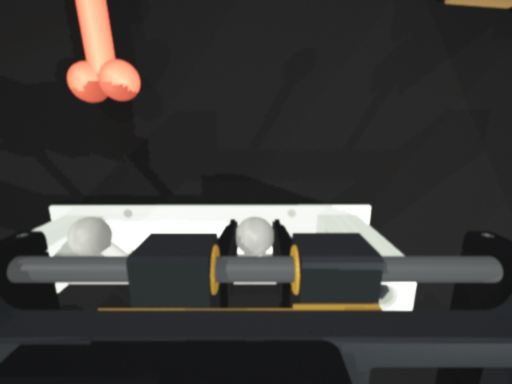

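{"method": "drive_tool", "body": {"steps": [{"slide":[0.0015,-0.0015,-0.001],"dr":[0,0,0],"fingers":0.0},{"slide":[0.0015,-0.0015,-0.001],"dr":[0,0,0],"fingers":0.0},{"slide":[0.0015,-0.0015,-0.001],"dr":[0,0,0],"fingers":0.0},{"slide":[0.0015,-0.0015,-0.001],"dr":[0,0,0],"fingers":0.06},{"slide":[0.0015,-0.0015,-0.001],"dr":[0,0,0],"fingers":0.06}]}}

```text
t: 4.78
eef_pos: [587.9, 81.8, 128.6]
tcp_rot: [-1.571, -0.001, -0.261]
ft_force: [-0.0, 0.5, 0.2]
opening: 0.323
```

{"method": "drive_tool", "body": {"steps": [{"slide":[0,0,0],"dr":[0,0,0],"fingers":0.06},{"slide":[0,0,0],"dr":[0,0,0],"fingers":0.06},{"slide":[0,-0.04,0],"dr":[0,0,0],"fingers":0.06},{"slide":[0,-0.08,0],"dr":[0,0,0],"fingers":0.06},{"slide":[0,-0.08,0],"dr":[0,0,0],"fingers":0.06}]}}

```text
t: 5.2
eef_pos: [590.2, 82.1, 215.5]
tcp_rot: [-1.568, -0.01, -0.26]
ft_force: [0.7, -0.5, 0.9]
opening: 0.619
```

```bash
python3 - <<'E'
from h import *
go([437,337,240],0.232)
m=optics.camera_model('wrist');im=optics.read_camera('wrist');save('w5.png',im);save('w5c.png',cv2.resize(im[170:260,80:330],None,fx=3,fy=3,interpolation=cv2.INTER_CUBIC))
for th in (40,45,50,55):
    t=np.radians(th);x=np.array([.9661,-.2583,0]);print(th,[proj(m,np.array(f)-75*np.cos(t)*x+[0,0,75*np.sin(t)]).round(1) for f in ([604,-28.1,85],[629.8,68.5,85])])
E
```

```text
t5.20 pos [590.2  82.1 215.5] rot [-1.5678 -0.0099 -0.2605] F [ 0.7 -0.5  0.9] M [ 0.03 -0.21 -0.02] op 0.619 j [ 0.03  0.44  1.64  0.    1.05 -1.28]
   slide [-0.2135 -0.026   0.2069] dr [-0.0005 -0.4925  0.0104]
40 [array([144.4, 185.1]), array([252. , 185.1])]
45 [array([142.9, 190.9]), array([252., 191.])]
50 [array([141.6, 197.3]), array([252. , 197.3])]
55 [array([140.4, 204. ]), array([251.9, 204. ])]
```

View pics/w5.png

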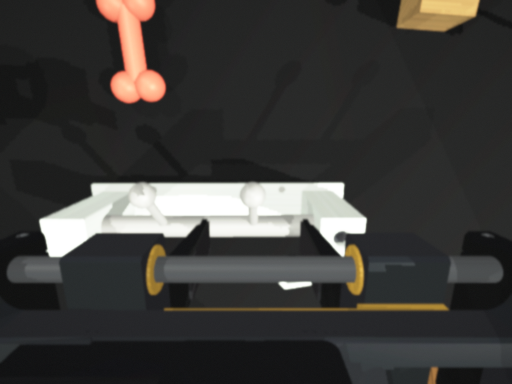

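{"method": "drive_tool", "body": {"steps": [{"slide":[-0.213,-0.026,0.207],"dr":[0,-0.4925,0],"fingers":0.05},{"slide":[-0.213,-0.026,0.207],"dr":[0,-0.4925,0],"fingers":0.05},{"slide":[-0.213,-0.026,0.207],"dr":[0,-0.4925,0],"fingers":0.05},{"slide":[-0.213,-0.026,0.207],"dr":[0,-0.4925,0],"fingers":0.05},{"slide":[-0.213,-0.026,0.207],"dr":[0,-0.4925,0],"fingers":0.05}]}}

```text
t: 5.67
eef_pos: [479.6, 261.2, 226.0]
tcp_rot: [-1.571, 0.001, 0.239]
ft_force: [0.5, 0.5, 0.6]
opening: 0.525
```

{"method": "drive_tool", "body": {"steps": [{"slide":[-0.05,0,0.074],"dr":[0,0,0],"fingers":0.05},{"slide":[-0.05,0,0.074],"dr":[0,0,0],"fingers":0.05},{"slide":[-0.05,0,0.074],"dr":[0,0,0],"fingers":0.05},{"slide":[-0.05,0,0.074],"dr":[0,0,0],"fingers":0.05}]}}

```text
t: 6.0
eef_pos: [413.6, 321.8, 226.1]
tcp_rot: [-1.571, 0.001, 0.235]
ft_force: [0.5, -1.0, -0.6]
opening: 0.526
```

```bash
python3 - <<'E'
from h import *
go([437,337,240],0.232)
m=optics.camera_model('wrist');im=optics.read_camera('wrist');save('w6.png',im)
a=optics.read_camera('scene');b=optics.read_camera('top')
np.save('s6.npy',a);np.save('t6.npy',b)
print(proj(m,[437,337,140]),proj(m,[438,336,50]))
o=np.zeros((560,800,3),np.uint8)
o[:560,:400]=cv2.resize(a[155:295,180:280],None,fx=4,fy=4,interpolation=cv2.INTER_CUBIC)
o[:300,400:800]=cv2.resize(b[130:205,210:310],None,fx=4,fy=4,interpolation=cv2.INTER_CUBIC)
save('o6.png',o)
E
```

```text
t6.00 pos [413.6 321.8 226.1] rot [-1.571e+00  7.000e-04  2.354e-01] F [ 0.5 -1.  -0.6] M [ 0.07 -0.14  0.01] op 0.526 j [ 0.54  0.34  1.79  0.    1.02 -1.27]
   slide [ 0.0263 -0.0139  0.0093] dr [ 0.0002  0.0034 -0.0007]
[264.53550858 227.39751236] [261.18688243 203.44550761]
```

View pics/w6.png

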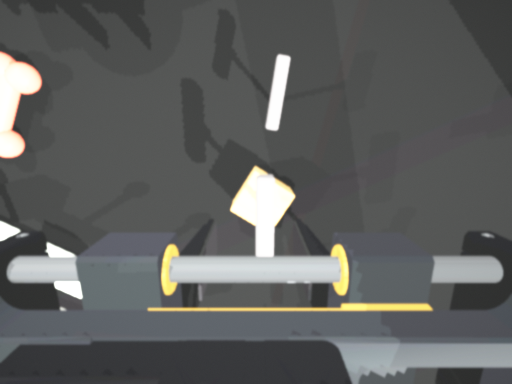

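View pics/o6.png

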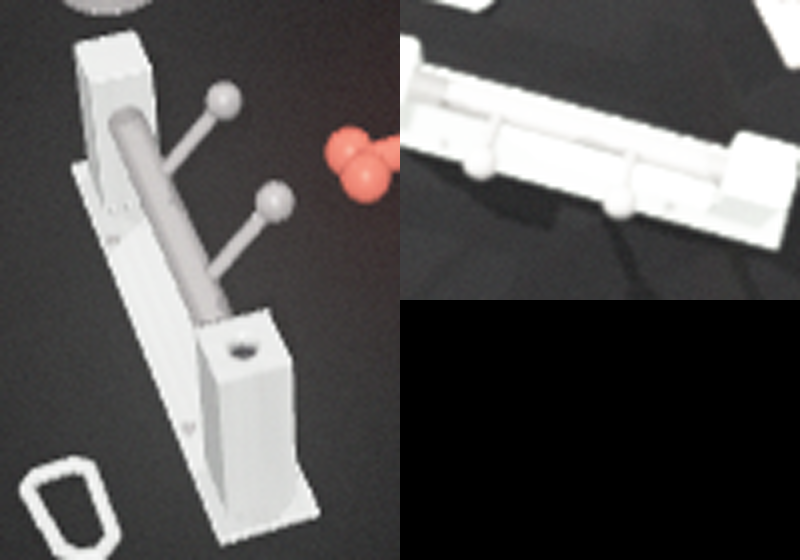

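```bash
python3 - <<'E'
from h import *
S=optics.camera_model('scene');T=optics.camera_model('top')
s=lambda u,v,ox,oy,f:np.array([ox+(u+.5)/f-.5,oy+(v+.5)/f-.5])
x=np.array([.9661,-.2583,0])
for p,q,f in [((275,202),(80,163),(629.8,68.5,85)),((223,101),(219,201),(604,-28.1,85))]:
    X,e=tri((S,s(*p,180,155,4)),(T,s(*q,210,130,4)));d=X-np.array(f)
    print(X.round(1),np.round(e,2),np.hypot(d@x,d[2]),np.degrees(np.arctan2(d[2],-(d@x))))
    for th in (45,50,55):
        t=np.radians(th);print(th,[proj(m,np.array(f)-75*np.cos(t)*x+[0,0,75*np.sin(t)]).round(1) for m in (S,T)])
    print(s(*p,180,155,4),s(*q,210,130,4))
go([437,337,145],0.232)
E
```

```text
[580.8  81.7 138.5] [0.41 0.35] 73.76691449009483 46.522390626132186
45 [array([249.7, 205.1]), array([229.6, 170.9])]
50 [array([247.7, 204.2]), array([230.1, 169. ])]
55 [array([245.6, 203.5]), array([230.6, 167. ])]
[248.375 205.125] [229.625 170.375]
[556.  -14.8 139.3] [0.4  0.37] 73.68416464144262 47.485577898712606
45 [array([237. , 179.9]), array([264.4, 180.8])]
50 [array([235.1, 179. ]), array([265. , 178.9])]
55 [array([233.1, 178.3]), array([265.6, 176.9])]
[235.375 179.875] [264.375 179.875]
 t6.15 pos [416.2 319.8 226.3] rot [-1.5712e+00  2.0000e-04  2.3120e-01] F [-0.5  0.3  0.3] M [ 0.1  -0.17 -0.01] op 0.527 j [ 0.53  0.34  1.79 -0.    1.02 -1.27]
   slide [0.0242 0.0813 0.012 ] dr [ 0.0004 -0.0008 -0.0002]
```

{"method": "drive_tool", "body": {"steps": [{"slide":[0.023,0.04,0.014],"dr":[0,0,0],"fingers":0.05},{"slide":[0.023,0.04,0.014],"dr":[0,0,0],"fingers":0.05},{"slide":[0.023,0.04,0.014],"dr":[0,0,0],"fingers":0.05},{"slide":[0.023,0.04,0.014],"dr":[0,0,0],"fingers":0.05}]}}

```text
t: 6.48
eef_pos: [435.1, 338.4, 186.4]
tcp_rot: [-1.571, 0.001, 0.23]
ft_force: [-0.7, -0.6, 0.4]
opening: 0.525
```

```bash
python3 - <<'E'
from h import *
go([437,337,111],0.232)
m=optics.camera_model('wrist');im=optics.read_camera('wrist');save('w7.png',im)
print(proj(m,[437,337,140]),proj(m,[437+49*.973,337+49*.23,140]))
E
```

```text
t6.48 pos [435.1 338.4 186.4] rot [-1.5714e+00  1.4000e-03  2.3030e-01] F [-0.7 -0.6  0.4] M [ 0.13 -0.18  0.04] op 0.525 j [ 0.54  0.42  1.77 -0.    0.95 -1.26]
   slide [ 0.0016  0.0754 -0.0017] dr [ 0.0006 -0.0017 -0.0014]
[253.12431362 216.12018146] [253.25964418 270.00006743]
```

View pics/w7.png

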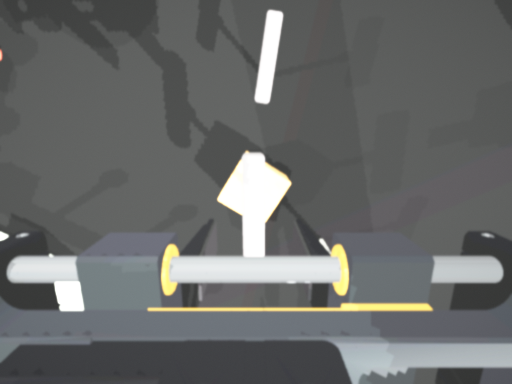

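```bash
python3 - <<'E'
from h import *
m=optics.camera_model('wrist');print(onz(m,(254,152),140),onz(m,(254,152),120))
b=np.load('t6.npy');a=np.load('s6.npy')
o=np.zeros((520,780,3),np.uint8);o[:520,:400]=cv2.resize(a[210:340,330:430],None,fx=4,fy=4,interpolation=cv2.INTER_CUBIC)
save('o7.png',cv2.resize(a[225:300,335:395],None,fx=8,fy=8,interpolation=cv2.INTER_CUBIC))
E
```

```text
[386.02093534 325.97372474 140.        ] [387.77481082 326.34421917 120.        ]
```

View pics/o7.png

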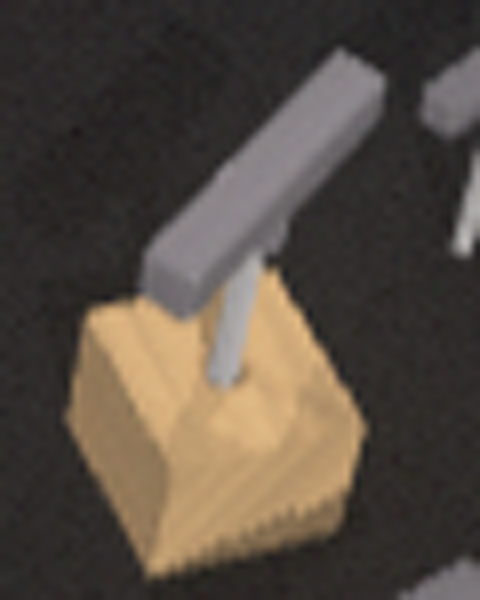

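{"method": "drive_tool", "body": {"steps": [{"slide":[0.001,0.03,-0.001],"dr":[0,0,0],"fingers":0.05},{"slide":[0.001,0.06,-0.001],"dr":[0,0,0],"fingers":0.05},{"slide":[0.001,0.075,-0.001],"dr":[0,0,0],"fingers":0.05},{"slide":[0.001,0.075,-0.001],"dr":[0,0,0],"fingers":0.05},{"slide":[0.001,0.075,-0.001],"dr":[0,0,0],"fingers":0.03}]}}

```text
t: 6.95
eef_pos: [436.1, 338.3, 112.6]
tcp_rot: [-1.571, -0.0, 0.231]
ft_force: [0.1, -0.4, 0.6]
opening: 0.494
```

{"method": "drive_tool", "body": {"steps": [{"slide":[0,0,0],"dr":[0,0,0],"fingers":0.0},{"slide":[0,0,0],"dr":[0,0,0],"fingers":0.0},{"slide":[0,0,0],"dr":[0,0,0],"fingers":0.0},{"slide":[0,0,0],"dr":[0,0,0],"fingers":0.0},{"slide":[0,0,0],"dr":[0,0,0],"fingers":0.0}]}}

```text
t: 7.37
eef_pos: [436.0, 338.7, 112.3]
tcp_rot: [-1.571, -0.001, 0.232]
ft_force: [-0.8, 1.0, 2.8]
opening: 0.188
```

```bash
python3 - <<'E'
from h import *
go([437,337,111],0.232)
E
```

```text
t7.37 pos [436.  338.7 112.3] rot [-1.5705e+00 -1.0000e-03  2.3180e-01] F [-0.8  1.   2.8] M [ 0.47 -0.    0.05] op 0.188 j [ 0.54  0.52  1.85 -0.    0.78 -1.26]
   slide [ 0.0006  0.0013 -0.0019] dr [-0.0003 -0.0002  0.001 ]
```

{"method": "drive_tool", "body": {"steps": [{"slide":[0,0,0],"dr":[0,0,0],"fingers":0.0},{"slide":[0,-0.02,0],"dr":[0,0,0],"fingers":0.0},{"slide":[0,-0.05,0],"dr":[0,0,0],"fingers":0.0},{"slide":[0,-0.09,0],"dr":[0,0,0],"fingers":0.0},{"slide":[0,-0.125,0],"dr":[0,0,0],"fingers":0.0}]}}

```text
t: 7.78
eef_pos: [435.5, 338.4, 238.2]
tcp_rot: [-1.571, 0.001, 0.232]
ft_force: [0.3, 0.4, -2.4]
opening: 0.187
```

{"method": "drive_tool", "body": {"steps": [{"slide":[0,-0.015,0],"dr":[0,0,0],"fingers":0.0},{"slide":[0,-0.015,0],"dr":[0,0,0],"fingers":0.0},{"slide":[0,-0.015,0],"dr":[0,0,0],"fingers":0.0},{"slide":[0,-0.015,0],"dr":[0,0,0],"fingers":0.0}]}}

```text
t: 8.12
eef_pos: [435.2, 338.2, 250.1]
tcp_rot: [-1.572, 0.002, 0.232]
ft_force: [-0.5, -0.3, -1.7]
opening: 0.185
```

```bash
python3 - <<'E'
from h import *
go([653,155.5,260],-0.262)
a=optics.read_camera('scene');b=optics.read_camera('top');w=optics.read_camera('wrist');m=optics.camera_model('wrist')
go([653,155.5,260],-0.262)
np.save('s8.npy',a);np.save('t8.npy',b);np.save('w8.npy',w);save('w8.png',w)
S=optics.camera_model('scene');T=optics.camera_model('top')
e=env.state()['eef_pos'];t=e-[0,0,102.3];print(proj(S,e),proj(S,t),proj(T,t),proj(m,t),proj(S,[437,337,50]),proj(T,[437,337,50]))
p=proj(S,t).astype(int);save('o8.png',cv2.resize(a[max(p[1]-70,0):p[1]+70,p[0]-60:p[0]+60],None,fx=4,fy=4,interpolation=cv2.INTER_CUBIC));print(p)
save('t8.png',b)
E
```

```text
t8.12 pos [435.2 338.2 250.1] rot [-1.5716  0.0024  0.2317] F [-0.5 -0.3 -1.7] M [ 0.11 -0.13 -0.03] op 0.185 j [ 0.54  0.35  1.69 -0.    1.1  -1.26]
   slide [ 0.17   -0.0101 -0.2279] dr [ 0.0014  0.4937 -0.0021]
 t8.27 pos [435.4 338.3 250.1] rot [-1.5717  0.0026  0.2317] F [-0.7 -0.  -2. ] M [ 0.11 -0.14  0.  ] op 0.187 j [ 0.54  0.35  1.69 -0.    1.1  -1.26]
   slide [ 0.1697 -0.0101 -0.2279] dr [ 0.0015  0.4937 -0.0023]
[377.73996591 207.36607967] [370.11768662 241.58935056] [133.34854042 220.86249002] [255.16946199 197.57790467] [362.83644033 270.15139598] [141.88328323 222.14520451]
[370 241]
```

View pics/o8.png

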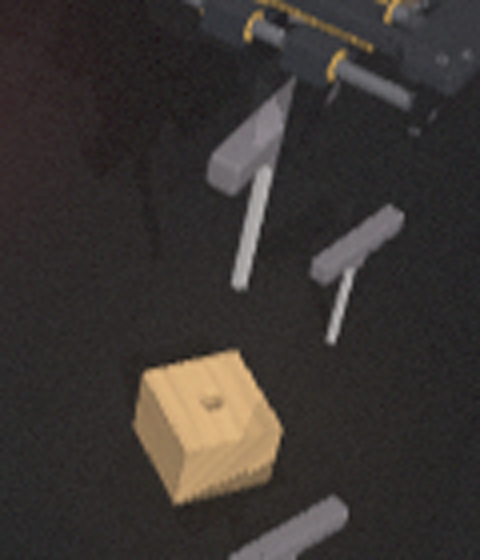

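View pics/w8.png

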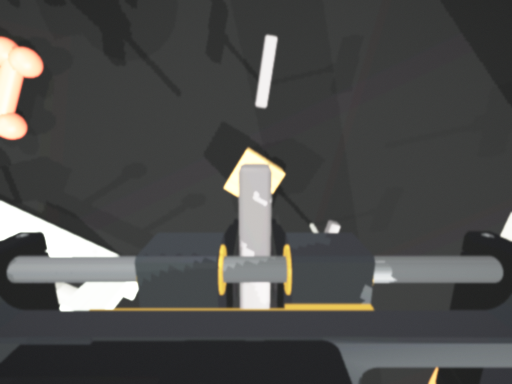

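View pics/t8.png

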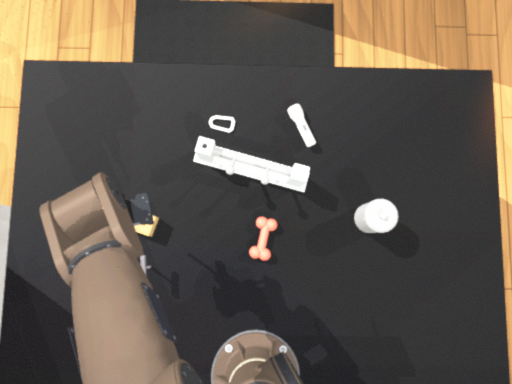

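```bash
python3 - <<'E'
from h import *
S=optics.camera_model('scene');a=np.load('s8.npy')
# enlarge tip, hole
save('tip8.png',np.hstack([cv2.resize(a[195:255,345:395],None,fx=8,fy=8,interpolation=cv2.INTER_CUBIC)[:480],cv2.resize(a[225:285,225:260],None,fx=8,fy=8,interpolation=cv2.INTER_CUBIC)]))
print(-S['R'].T@np.ravel(S['t']))
b=np.load('t6.npy');save('hole_t.png',cv2.resize(b[130:160,185:225],None,fx=16,fy=16,interpolation=cv2.INTER_CUBIC))
E
```

```text
[1015.57752944  764.94323794  898.20105744]
```

View pics/tip8.png

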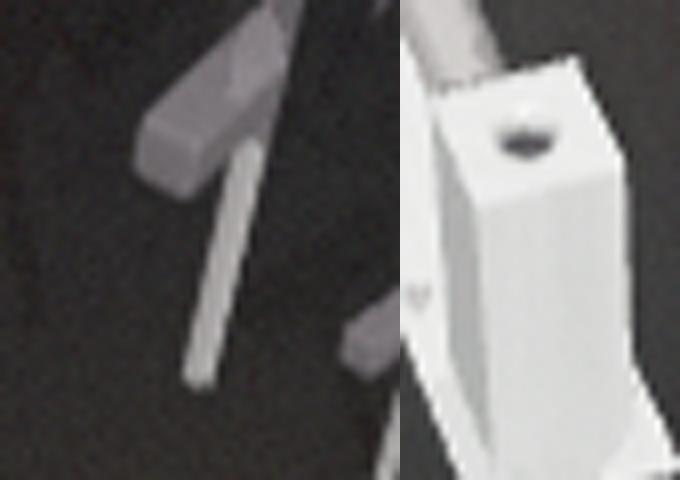

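View pics/hole_t.png

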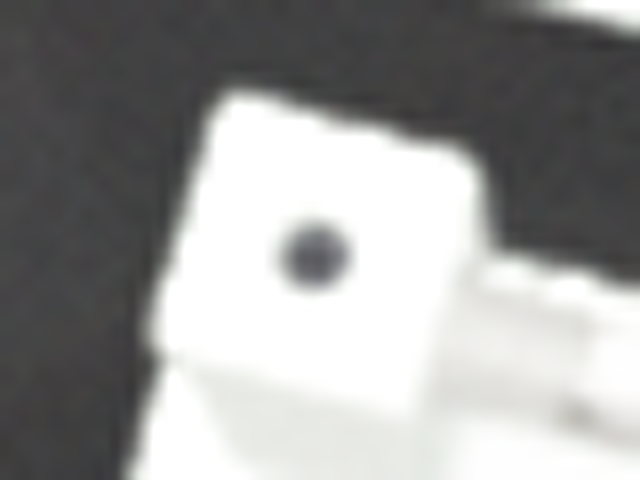

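```bash
python3 - <<'E'
from h import *
S=optics.camera_model('scene');T=optics.camera_model('top')
cs=(240.8,241.2);ct=(204.2,145.0)
print(onz(S,cs,124.5),onz(T,ct,124.5),tri((S,cs),(T,ct)))
q=lambda u,v:(345+(u+.5)/8-.5,195+(v+.5)/8-.5)
# tip bottom edge centre (200,385)
e=env.state()['eef_pos']
print('tip',onz(S,q(200,380),e[2]-102.3),e)
# hole stand
hs=(310+212.5/4-.5,171+402.5/4-.5);print('stand',onz(S,hs,50))
# axis pts: shank at (243,155)
for z in (40,50,60,70,80,90,100): print(z,onz(S,q(240,180),e[2]-102.3+z).round(1),end=' ')
E
```

```text
[653.35581783 157.12779661 124.5       ] [653.4166713  155.76014117 124.5       ] (array([653.26049406, 156.10898112, 123.61129293]), [np.float64(0.19840716966347863), np.float64(0.15868340240519646)])
tip [437.40952228 338.65028651 147.84080973] [435.44435831 338.34770765 250.14080973]
stand [439.40631437 338.78894462  50.        ]
40 [407.4 315.1 187.8] 50 [415.9 321.5 197.8] 60 [424.5 327.8 207.8] 70 [433.1 334.1 217.8] 80 [441.6 340.5 227.8] 90 [450.2 346.8 237.8] 100 [458.8 353.1 247.8]
```

{"method": "drive_tool", "body": {"steps": [{"slide":[0.042,0,-0.057],"dr":[0,0.12,0],"fingers":0.0},{"slide":[0.067,0,-0.091],"dr":[0,0.245,0],"fingers":0.0},{"slide":[0.092,0,-0.125],"dr":[0,0.37,0],"fingers":0.0},{"slide":[0.117,0,-0.16],"dr":[0,0.494,0],"fingers":0.0},{"slide":[0.142,0,-0.194],"dr":[0,0.494,0],"fingers":0.0}]}}

```text
t: 8.68
eef_pos: [595.3, 201.7, 250.6]
tcp_rot: [-1.572, 0.001, -0.27]
ft_force: [0.1, 0.4, -2.1]
opening: 0.186
```

```bash
python3 - <<'E'
from h import *
go([651.4,156.8,243],-0.262)
E
```

```text
t8.68 pos [595.3 201.7 250.6] rot [-1.5716e+00  1.4000e-03 -2.7020e-01] F [ 0.1  0.4 -2.1] M [ 0.1  -0.12 -0.03] op 0.186 j [ 0.22  0.47  1.5  -0.    1.18 -1.08]
   slide [ 0.0661  0.0075 -0.0283] dr [ 0.0008 -0.0082 -0.0015]
```

{"method": "drive_tool", "body": {"steps": [{"slide":[0.033,0.003,-0.015],"dr":[0,-0.008,0],"fingers":0.0},{"slide":[0.06,0.007,-0.028],"dr":[0,-0.008,0],"fingers":0.0},{"slide":[0.066,0.007,-0.028],"dr":[0,-0.008,0],"fingers":0.0},{"slide":[0.066,0.007,-0.028],"dr":[0,-0.008,0],"fingers":0.0},{"slide":[0.066,0.007,-0.028],"dr":[0,-0.008,0],"fingers":0.0}]}}

```text
t: 9.1
eef_pos: [650.2, 159.3, 243.6]
tcp_rot: [-1.571, 0.002, -0.255]
ft_force: [-0.3, 0.5, -1.3]
opening: 0.185
```

```bash
cat > look.py <<'E'
from h import *
import sys
go([651.4,156.8,243],-0.262)
a=optics.read_camera('scene')
save(sys.argv[1],cv2.resize(a[190:290,205:275],None,fx=8,fy=8 if 0 else 6,interpolation=cv2.INTER_CUBIC) if 0 else cv2.resize(a[195:290,205:280],None,fx=6,fy=6,interpolation=cv2.INTER_CUBIC))
E
python3 look.py o9.png
```

```text
t9.10 pos [650.2 159.3 243.6] rot [-1.5715  0.002  -0.2547] F [-0.3  0.5 -1.3] M [ 0.06 -0.08 -0.01] op 0.185 j [ 0.14  0.53  1.4   0.    1.21 -1.17]
   slide [ 0.0018  0.0006 -0.0021] dr [ 0.0007  0.0073 -0.002 ]
```

View pics/o9.png

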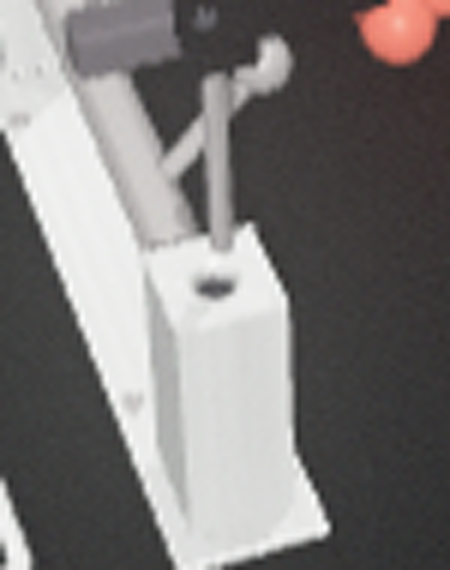

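```bash
python3 - <<'E'
from h import *
S=optics.camera_model('scene')
q=lambda u,v:(205+(u+.5)/6-.5,195+(v+.5)/6-.5)
X=onz(S,q(223,242),141.3);e=env.state()['eef_pos'];print(X,X-e)
go([651.4,156.8,243],-0.262)
E
```

```text
[649.16536764 155.70083668 141.3       ] [  -0.67550659   -4.1526136  -102.78989934]
 t9.15 pos [649.8 159.9 244.1] rot [-1.5713e+00  1.3000e-03 -2.5370e-01] F [-0.5 -0.  -1.7] M [ 0.12 -0.12 -0.03] op 0.186 j [ 0.14  0.53  1.4   0.    1.21 -1.17]
   slide [ 0.0023  0.0011 -0.0026] dr [ 0.0005  0.0083 -0.0013]
```

{"method": "drive_tool", "body": {"steps": [{"slide":[0.002,0.006,-0.0025],"dr":[0,0.008,0],"fingers":0.0},{"slide":[0.002,0.006,-0.0025],"dr":[0,0.008,0],"fingers":0.0},{"slide":[0.002,0.006,-0.0025],"dr":[0,0.008,0],"fingers":0.0},{"slide":[0.002,0.006,-0.0025],"dr":[0,0.008,0],"fingers":0.0},{"slide":[0.002,0.006,-0.0025],"dr":[0,0.008,0],"fingers":0.0}]}}

```text
t: 9.57
eef_pos: [651.9, 156.5, 239.0]
tcp_rot: [-1.571, -0.0, -0.262]
ft_force: [-1.1, 1.4, -1.0]
opening: 0.185
```

```bash
cat > look.py <<'E'
from h import *
import sys
go([651.4,156.8,238],-0.262)
e=env.state()['eef_pos'];S=optics.camera_model('scene')
a=optics.read_camera('scene')
c=cv2.resize(a[215:255,220:265],None,fx=14,fy=14,interpolation=cv2.INTER_CUBIC)
save(sys.argv[1],c)
Q=lambda X:((proj(S,X)-[220,215]+.5)*14-.5).round(0)
print('pred tip(off2,0)',Q(e+[1.9,-.5,-102.3]),'pred tip centred',Q([653.3,156.3,e[2]-102.3]),'bore',Q([653.3,156.3,124.5]))
E
python3 look.py o10.png
```

```text
t9.57 pos [651.9 156.5 239. ] rot [-1.5707e+00 -4.0000e-04 -2.6180e-01] F [-1.1  1.4 -1. ] M [ 0.03 -0.16 -0.  ] op 0.185 j [ 0.14  0.54  1.41 -0.    1.2  -1.17]
   slide [-0.0005  0.001   0.0001] dr [-0.0001  0.0002  0.0004]
pred tip(off2,0) [289. 319.] pred tip centred [292. 318.] bore [295. 370.]
```

View pics/o10.png

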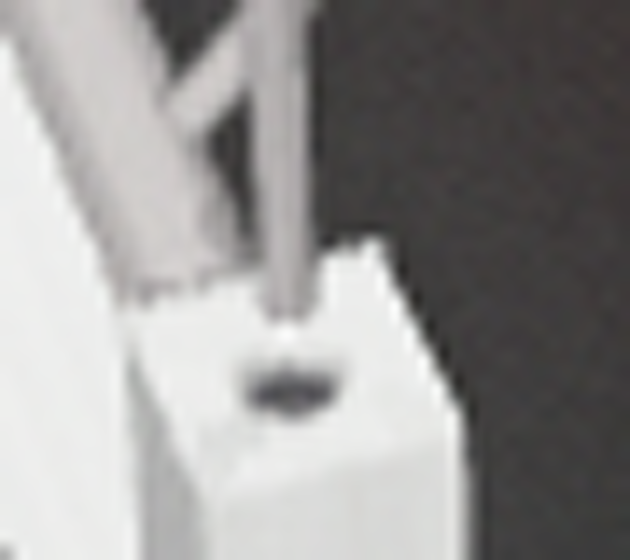

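{"method": "drive_tool", "body": {"steps": [{"slide":[0,0.005,0],"dr":[0,0,0],"fingers":0.0},{"slide":[0,0.01,0],"dr":[0,0,0],"fingers":0.0},{"slide":[0,0.014,0],"dr":[0,0,0],"fingers":0.0},{"slide":[0,0.017,0],"dr":[0,0,0],"fingers":0.0},{"slide":[0,0.019,0],"dr":[0,0,0],"fingers":0.0}]}}

```text
t: 10.03
eef_pos: [651.9, 156.1, 218.9]
tcp_rot: [-1.571, 0.001, -0.262]
ft_force: [0.4, -0.4, -2.1]
opening: 0.188
```

```bash
python3 look.py o11.png
```

```text
t10.03 pos [651.9 156.1 218.9] rot [-1.5712e+00  7.0000e-04 -2.6240e-01] F [ 0.4 -0.4 -2.1] M [ 0.04 -0.24 -0.01] op 0.188 j [ 0.14  0.55  1.43 -0.    1.16 -1.17]
   slide [-0.0006 -0.0191  0.0005] dr [ 0.0004 -0.0004 -0.0007]
pred tip(off2,0) [292. 402.] pred tip centred [297. 403.] bore [295. 370.]
```

View pics/o11.png

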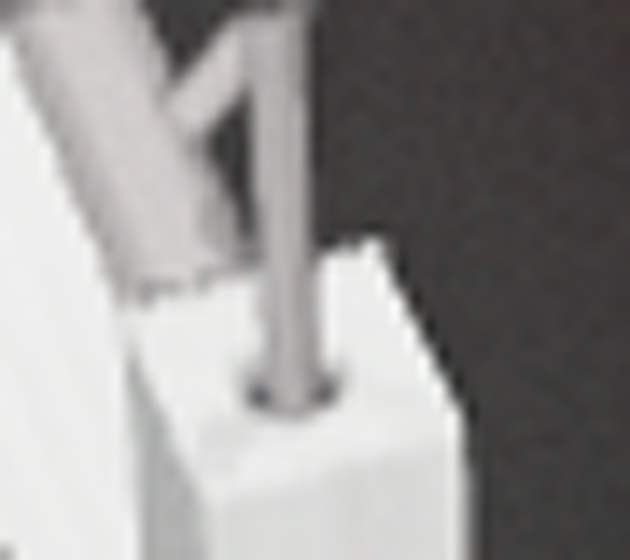

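{"method": "drive_tool", "body": {"steps": [{"slide":[0,0.002,0],"dr":[0,0,0],"fingers":0.0},{"slide":[0,0.004,0],"dr":[0,0,0],"fingers":0.0},{"slide":[0,0.005,0],"dr":[0,0,0],"fingers":0.0},{"slide":[0,0.005,0],"dr":[0,0,0],"fingers":0.0}]}}

```text
t: 10.42
eef_pos: [652.1, 156.5, 214.5]
tcp_rot: [-1.57, -0.0, -0.262]
ft_force: [1.4, 2.5, -2.2]
opening: 0.186
```

```bash
python3 -c "
from h import *
go([651.9,156.1,212],-0.262)"
```

```text
t10.42 pos [652.1 156.5 214.5] rot [-1.5702e+00 -1.0000e-04 -2.6230e-01] F [ 1.4  2.5 -2.2] M [ 0.75 -0.45 -0.04] op 0.186 j [ 0.14  0.56  1.44  0.    1.15 -1.17]
   slide [-0.      0.0025 -0.0005] dr [-0.0005 -0.0003  0.0001]
```

{"method": "drive_tool", "body": {"steps": [{"slide":[0,0.002,0],"dr":[0,0,0],"fingers":0.0},{"slide":[0,0.0035,0],"dr":[0,0,0],"fingers":0.0},{"slide":[0,0.0035,0],"dr":[0,0,0],"fingers":0.0},{"slide":[0,0.0035,0],"dr":[0,0,0],"fingers":0.0}]}}

```text
t: 10.75
eef_pos: [652.0, 156.3, 211.0]
tcp_rot: [-1.571, 0.0, -0.262]
ft_force: [2.0, 3.4, -3.3]
opening: 0.185
```

```bash
python3 -c "
from h import *
go([651.9,156.1,212],-0.262)"
```

```text
t10.75 pos [652.  156.3 211. ] rot [-1.5707e+00  2.0000e-04 -2.6230e-01] F [ 2.   3.4 -3.3] M [ 0.98 -0.48  0.03] op 0.185 j [ 0.14  0.56  1.44  0.    1.14 -1.17]
   slide [-0.     -0.001  -0.0002] dr [-0.0001 -0.0003 -0.0002]
```

{"method": "drive_tool", "body": {"steps": [{"slide":[0,0,0.0001],"dr":[0,0.1,0],"fingers":0.0},{"slide":[0,0,0.0002],"dr":[0,0.2,0],"fingers":0.0},{"slide":[0,0,0.0003],"dr":[0,0.3,0],"fingers":0.0},{"slide":[0,0,0.0005],"dr":[0,0.4,0],"fingers":0.0}]}}

```text
t: 11.08
eef_pos: [652.3, 156.8, 211.1]
tcp_rot: [-1.57, -0.0, -0.667]
ft_force: [1.0, 2.2, -3.5]
opening: 0.187
```

```bash
python3 -c "
from h import *
go([651.9,156.1,212],-0.262)"
```

```text
t11.08 pos [652.3 156.8 211.1] rot [-1.5705e+00 -2.0000e-04 -6.6690e-01] F [ 1.   2.2 -3.5] M [ 0.92 -0.6   0.27] op 0.187 j [ 0.14  0.56  1.44  0.    1.14 -0.77]
   slide [ 0.0002 -0.0009 -0.0008] dr [-3.000e-04 -4.049e-01  3.000e-04]
```

{"method": "drive_tool", "body": {"steps": [{"slide":[0,0,0.0001],"dr":[0,0.1,0],"fingers":0.0},{"slide":[0,0,0.0003],"dr":[0,0.2,0],"fingers":0.0},{"slide":[0,0,0.0004],"dr":[0,0.3,0],"fingers":0.0},{"slide":[0,0,0.0005],"dr":[0,0.4,0],"fingers":0.0},{"slide":[0,0,0.0006],"dr":[0,0.5,0],"fingers":0.0}]}}

```text
t: 11.5
eef_pos: [652.7, 157.2, 211.1]
tcp_rot: [-1.57, -0.0, -1.167]
ft_force: [1.3, 2.3, -3.0]
opening: 0.186
```

```bash
python3 -c "
from h import *
go([651.9,156.1,212],-0.262)"
```

```text
t11.50 pos [652.7 157.2 211.1] rot [-1.5705e+00 -3.0000e-04 -1.1670e+00] F [ 1.3  2.3 -3. ] M [ 0.7  -0.64  0.15] op 0.186 j [ 0.14  0.56  1.44 -0.    1.14 -0.27]
   slide [ 0.0007 -0.0009 -0.0011] dr [-2.00e-04 -9.05e-01  4.00e-04]
```

{"method": "drive_tool", "body": {"steps": [{"slide":[0,0,0.0001],"dr":[0,0.1,0],"fingers":0.0},{"slide":[0,0,0.0003],"dr":[0,0.2,0],"fingers":0.0},{"slide":[0,0,0.0004],"dr":[0,0.3,0],"fingers":0.0},{"slide":[0,0,0.0005],"dr":[0,0.4,0],"fingers":0.0}]}}

```text
t: 11.83
eef_pos: [653.1, 157.3, 211.2]
tcp_rot: [-1.571, -0.0, -1.567]
ft_force: [1.4, 3.0, -3.0]
opening: 0.186
```

```bash
python3 -c "
from h import *
go([651.9,156.1,212],-0.262)"
```

```text
t11.83 pos [653.1 157.3 211.2] rot [-1.5705e+00 -3.0000e-04 -1.5669e+00] F [ 1.4  3.  -3. ] M [ 0.58 -0.54  0.23] op 0.186 j [ 0.14  0.56  1.44 -0.    1.14  0.13]
   slide [ 0.0012 -0.0008 -0.0012] dr [-0.0000e+00 -1.3049e+00  5.0000e-04]
```

{"method": "drive_tool", "body": {"steps": [{"slide":[0,0,0.0001],"dr":[0,0.1,0],"fingers":0.0},{"slide":[0,0,0.0003],"dr":[0,0.2,0],"fingers":0.0},{"slide":[0,0,0.0003],"dr":[0,0.26,0],"fingers":0.0},{"slide":[0,0,0.0003],"dr":[0,0.26,0],"fingers":0.0}]}}

```text
t: 12.17
eef_pos: [653.4, 157.2, 211.2]
tcp_rot: [-1.571, -0.0, -1.825]
ft_force: [1.4, 2.4, -1.7]
opening: 0.186
```

```bash
python3 -c "
from h import *
go([651.9,156.1,212],-0.262)"
```

```text
t12.17 pos [653.4 157.2 211.2] rot [-1.5705e+00 -2.0000e-04 -1.8250e+00] F [ 1.4  2.4 -1.7] M [ 0.51 -0.42  0.08] op 0.186 j [ 0.14  0.56  1.44 -0.    1.14  0.39]
   slide [ 0.0015 -0.0008 -0.0012] dr [-0.000e+00 -1.563e+00  4.000e-04]
```

{"method": "drive_tool", "body": {"steps": [{"slide":[0,0,0],"dr":[0,0.03,0],"fingers":0.0},{"slide":[0,0,0.0001],"dr":[0,0.06,0],"fingers":0.0},{"slide":[0,0,0.0001],"dr":[0,0.06,0],"fingers":0.0}]}}

```text
t: 12.42
eef_pos: [653.4, 157.2, 211.1]
tcp_rot: [-1.571, -0.0, -1.881]
ft_force: [0.9, 1.7, -2.8]
opening: 0.184
```

```bash
python3 -c "
from h import *
go([651.9,156.1,212],-0.262)"
```

```text
t12.42 pos [653.4 157.2 211.1] rot [-1.5706e+00 -3.0000e-04 -1.8812e+00] F [ 0.9  1.7 -2.8] M [ 0.51 -0.45  0.1 ] op 0.184 j [ 0.14  0.56  1.44 -0.    1.14  0.45]
   slide [ 0.0015 -0.0009 -0.0011] dr [ 1.0000e-04 -1.6192e+00  3.0000e-04]
```

{"method": "drive_tool", "body": {"steps": [{"slide":[0,0,0],"dr":[0,0.03,0],"fingers":0.0},{"slide":[0,0,0.0001],"dr":[0,0.06,0],"fingers":0.0},{"slide":[0,0,0.0001],"dr":[0,0.06,0],"fingers":0.0}]}}

```text
t: 12.67
eef_pos: [653.5, 157.2, 211.1]
tcp_rot: [-1.571, -0.0, -1.941]
ft_force: [1.4, 1.7, -3.5]
opening: 0.186
```

```bash
python3 -c "
from h import *
go([651.9,156.1,212],-0.262)"
```

```text
t12.67 pos [653.5 157.2 211.1] rot [-1.5707e+00 -3.0000e-04 -1.9410e+00] F [ 1.4  1.7 -3.5] M [ 0.45 -0.4   0.18] op 0.186 j [ 0.14  0.56  1.44 -0.    1.14  0.51]
   slide [ 0.0016 -0.0009 -0.0011] dr [ 1.000e-04 -1.679e+00  3.000e-04]
```

{"method": "drive_tool", "body": {"steps": [{"slide":[0,0,0],"dr":[0,0.03,0],"fingers":0.0},{"slide":[0,0,0.0001],"dr":[0,0.06,0],"fingers":0.0},{"slide":[0,0,0.0001],"dr":[0,0.06,0],"fingers":0.0}]}}

```text
t: 12.92
eef_pos: [653.5, 157.2, 211.2]
tcp_rot: [-1.571, -0.0, -2.001]
ft_force: [0.2, 2.4, -1.6]
opening: 0.189
```

```bash
python3 -c "
from h import *
go([651.9,156.1,212],-0.262)"
```

```text
t12.92 pos [653.5 157.2 211.2] rot [-1.5708e+00 -2.0000e-04 -2.0009e+00] F [ 0.2  2.4 -1.6] M [ 0.44 -0.39  0.06] op 0.189 j [ 0.14  0.56  1.44 -0.    1.14  0.57]
   slide [ 0.0017 -0.0008 -0.001 ] dr [ 2.0000e-04 -1.7389e+00  2.0000e-04]
```

{"method": "drive_tool", "body": {"steps": [{"slide":[0,0,0],"dr":[0,0.03,0],"fingers":0.0},{"slide":[0,0,0.0001],"dr":[0,0.06,0],"fingers":0.0},{"slide":[0,0,0.0001],"dr":[0,0.06,0],"fingers":0.0}]}}

```text
t: 13.17
eef_pos: [653.6, 157.2, 211.2]
tcp_rot: [-1.571, -0.0, -2.061]
ft_force: [0.5, 1.1, -2.8]
opening: 0.186
```

```bash
python3 -c "
from h import *
go([651.9,156.1,212],-0.262)"
```

```text
t13.17 pos [653.6 157.2 211.2] rot [-1.5708e+00 -2.0000e-04 -2.0608e+00] F [ 0.5  1.1 -2.8] M [ 0.48 -0.43  0.16] op 0.186 j [ 0.14  0.56  1.44 -0.    1.14  0.63]
   slide [ 0.0017 -0.0008 -0.001 ] dr [ 2.0000e-04 -1.7988e+00  2.0000e-04]
```

{"method": "drive_tool", "body": {"steps": [{"slide":[0,0,0],"dr":[0,0.03,0],"fingers":0.0},{"slide":[0,0,0.0001],"dr":[0,0.06,0],"fingers":0.0},{"slide":[0,0,0.0001],"dr":[0,0.06,0],"fingers":0.0}]}}

```text
t: 13.42
eef_pos: [653.7, 157.1, 211.2]
tcp_rot: [-1.571, -0.0, -2.121]
ft_force: [1.3, 1.0, -3.0]
opening: 0.19
```

```bash
python3 -c "
from h import *
go([651.9,156.1,212],-0.262)"
```

```text
t13.42 pos [653.7 157.1 211.2] rot [-1.5708e+00 -2.0000e-04 -2.1208e+00] F [ 1.3  1.  -3. ] M [ 0.42 -0.34  0.17] op 0.19 j [ 0.14  0.56  1.44 -0.    1.14  0.69]
   slide [ 0.0018 -0.0008 -0.001 ] dr [ 2.0000e-04 -1.8588e+00  1.0000e-04]
```

{"method": "drive_tool", "body": {"steps": [{"slide":[0,0,0],"dr":[0,0.03,0],"fingers":0.0},{"slide":[0,0,0.0001],"dr":[0,0.06,0],"fingers":0.0},{"slide":[0,0,0.0001],"dr":[0,0.06,0],"fingers":0.0}]}}

```text
t: 13.67
eef_pos: [653.8, 157.1, 211.1]
tcp_rot: [-1.571, -0.0, -2.181]
ft_force: [0.7, 2.5, -2.9]
opening: 0.19
```

```bash
python3 -c "
from h import *
go([651.9,156.1,212],-0.262)"
```

```text
t13.67 pos [653.8 157.1 211.1] rot [-1.5708e+00 -2.0000e-04 -2.1808e+00] F [ 0.7  2.5 -2.9] M [ 0.51 -0.32  0.19] op 0.19 j [ 0.14  0.56  1.44 -0.    1.14  0.75]
   slide [ 0.0019 -0.0009 -0.001 ] dr [ 3.0000e-04 -1.9188e+00  1.0000e-04]
```

{"method": "drive_tool", "body": {"steps": [{"slide":[0,0,0],"dr":[0,0.03,0],"fingers":0.0},{"slide":[0,0,0.0001],"dr":[0,0.06,0],"fingers":0.0},{"slide":[0,0,0.0001],"dr":[0,0.06,0],"fingers":0.0}]}}

```text
t: 13.92
eef_pos: [653.8, 157.0, 211.2]
tcp_rot: [-1.571, -0.0, -2.241]
ft_force: [1.3, 1.3, -3.8]
opening: 0.184
```

```bash
python3 -c "
from h import *
go([651.9,156.1,212],-0.262)"
```

```text
t13.92 pos [653.8 157.  211.2] rot [-1.5709e+00 -2.0000e-04 -2.2408e+00] F [ 1.3  1.3 -3.8] M [ 0.47 -0.25  0.14] op 0.184 j [ 0.14  0.56  1.44 -0.    1.14  0.81]
   slide [ 0.0019 -0.0008 -0.0009] dr [ 2.0000e-04 -1.9788e+00  1.0000e-04]
```

{"method": "drive_tool", "body": {"steps": [{"slide":[0,0,0],"dr":[0,0.03,0],"fingers":0.0},{"slide":[0,0,0.0001],"dr":[0,0.06,0],"fingers":0.0},{"slide":[0,0,0.0001],"dr":[0,0.06,0],"fingers":0.0}]}}

```text
t: 14.17
eef_pos: [653.9, 157.0, 211.2]
tcp_rot: [-1.571, -0.0, -2.301]
ft_force: [0.4, 1.5, -2.2]
opening: 0.188
```

```bash
python3 -c "
from h import *
go([651.9,156.1,212],-0.262)"
```

```text
t14.17 pos [653.9 157.  211.2] rot [-1.5709e+00 -2.0000e-04 -2.3007e+00] F [ 0.4  1.5 -2.2] M [ 0.53 -0.23  0.18] op 0.188 j [ 0.14  0.56  1.44 -0.    1.14  0.87]
   slide [ 0.002  -0.0008 -0.0009] dr [ 3.0000e-04 -2.0387e+00  1.0000e-04]
```

{"method": "drive_tool", "body": {"steps": [{"slide":[0,0,0],"dr":[0,0.03,0],"fingers":0.0},{"slide":[0,0,0.0001],"dr":[0,0.06,0],"fingers":0.0},{"slide":[0,0,0.0001],"dr":[0,0.06,0],"fingers":0.0}]}}

```text
t: 14.42
eef_pos: [653.9, 157.0, 211.2]
tcp_rot: [-1.571, -0.0, -2.361]
ft_force: [0.2, 2.0, -3.0]
opening: 0.19
```

```bash
python3 -c "
from h import *
go([651.9,156.1,212],-0.262)"
```

```text
t14.42 pos [653.9 157.  211.2] rot [-1.5709e+00 -3.0000e-04 -2.3606e+00] F [ 0.2  2.  -3. ] M [ 0.57 -0.17  0.18] op 0.19 j [ 0.14  0.56  1.44 -0.    1.14  0.93]
   slide [ 0.0021 -0.0008 -0.0008] dr [ 4.0000e-04 -2.0986e+00  0.0000e+00]
```

{"method": "drive_tool", "body": {"steps": [{"slide":[0,0,0],"dr":[0,0.03,0],"fingers":0.0},{"slide":[0,0,0.0001],"dr":[0,0.06,0],"fingers":0.0},{"slide":[0,0,0.0001],"dr":[0,0.06,0],"fingers":0.0}]}}

```text
t: 14.67
eef_pos: [654.0, 156.9, 211.2]
tcp_rot: [-1.571, -0.0, -2.421]
ft_force: [0.1, 2.1, -2.9]
opening: 0.185
```

```bash
python3 -c "
from h import *
go([651.9,156.1,212],-0.262)"
```

```text
t14.67 pos [654.  156.9 211.2] rot [-1.5709e+00 -2.0000e-04 -2.4206e+00] F [ 0.1  2.1 -2.9] M [ 0.61 -0.08  0.23] op 0.185 j [ 0.14  0.56  1.44 -0.    1.14  0.99]
   slide [ 0.0021 -0.0008 -0.0008] dr [ 3.0000e-04 -2.1586e+00  0.0000e+00]
```

{"method": "drive_tool", "body": {"steps": [{"slide":[0,0,0],"dr":[0,0.03,0],"fingers":0.0},{"slide":[0,0,0.0001],"dr":[0,0.06,0],"fingers":0.0},{"slide":[0,0,0.0001],"dr":[0,0.06,0],"fingers":0.0}]}}

```text
t: 14.92
eef_pos: [654.1, 156.8, 211.2]
tcp_rot: [-1.571, -0.0, -2.48]
ft_force: [-0.6, 1.8, -1.6]
opening: 0.186
```

```bash
python3 -c "
from h import *
go([651.9,156.1,212],-0.262)"
```

```text
t14.92 pos [654.1 156.8 211.2] rot [-1.5709e+00 -3.0000e-04 -2.4805e+00] F [-0.6  1.8 -1.6] M [ 0.57 -0.03  0.31] op 0.186 j [ 0.14  0.56  1.44 -0.    1.14  1.05]
   slide [ 0.0021 -0.0008 -0.0008] dr [ 3.0000e-04 -2.2185e+00  1.0000e-04]
```

{"method": "drive_tool", "body": {"steps": [{"slide":[0,0,0],"dr":[0,0.02,0],"fingers":0.0},{"slide":[0,0,0],"dr":[0,0.03,0],"fingers":0.0},{"slide":[0,0,0],"dr":[0,0.03,0],"fingers":0.0}]}}

```text
t: 15.17
eef_pos: [654.1, 156.8, 211.2]
tcp_rot: [-1.571, -0.0, -2.512]
ft_force: [-0.9, 2.0, -1.7]
opening: 0.184
```

```bash
python3 -c "
from h import *
go([651.9,156.1,212],-0.262)"
```

```text
t15.17 pos [654.1 156.8 211.2] rot [-1.5708e+00 -2.0000e-04 -2.5118e+00] F [-0.9  2.  -1.7] M [0.54 0.06 0.36] op 0.184 j [ 0.14  0.56  1.44 -0.    1.14  1.08]
   slide [ 0.0022 -0.0008 -0.0007] dr [ 2.0000e-04 -2.2498e+00  1.0000e-04]
```

{"method": "drive_tool", "body": {"steps": [{"slide":[0,0,0],"dr":[0,0.02,0],"fingers":0.0},{"slide":[0,0,0],"dr":[0,0.04,0],"fingers":0.0},{"slide":[0,0,0],"dr":[0,0.04,0],"fingers":0.0},{"slide":[0,0,0],"dr":[0,0.04,0],"fingers":0.0}]}}

```text
t: 15.5
eef_pos: [654.2, 156.8, 211.2]
tcp_rot: [-1.571, -0.0, -2.552]
ft_force: [-0.4, 2.2, -1.7]
opening: 0.187
```

```bash
python3 -c "
from h import *
go([651.9,156.1,212],-0.262)"
```

```text
t15.50 pos [654.2 156.8 211.2] rot [-1.5708e+00 -1.0000e-04 -2.5522e+00] F [-0.4  2.2 -1.7] M [0.55 0.13 0.37] op 0.187 j [ 0.14  0.56  1.44 -0.    1.14  1.12]
   slide [ 0.0023 -0.0008 -0.0007] dr [ 1.0000e-04 -2.2902e+00  1.0000e-04]
```

{"method": "drive_tool", "body": {"steps": [{"slide":[0,0,0],"dr":[0,0.02,0],"fingers":0.0},{"slide":[0,0,0],"dr":[0,0.04,0],"fingers":0.0},{"slide":[0,0,0],"dr":[0,0.04,0],"fingers":0.0},{"slide":[0,0,0],"dr":[0,0.04,0],"fingers":0.0}]}}

```text
t: 15.83
eef_pos: [654.2, 156.8, 211.2]
tcp_rot: [-1.571, -0.0, -2.592]
ft_force: [0.2, 2.0, -1.5]
opening: 0.187
```

```bash
python3 -c "
from h import *
go([651.9,156.1,212],-0.262)"
```

```text
t15.83 pos [654.2 156.8 211.2] rot [-1.5707e+00 -1.0000e-04 -2.5924e+00] F [ 0.2  2.  -1.5] M [0.59 0.07 0.37] op 0.187 j [ 0.14  0.56  1.44 -0.    1.14  1.16]
   slide [ 0.0023 -0.0008 -0.0006] dr [ 0.0000e+00 -2.3304e+00  1.0000e-04]
```

```bash
python3 - <<'E'
from h import *
w=optics.read_camera('wrist');save('w12.png',w)
for i in range(1): go([651.9,156.1,212],-0.262)
a=optics.read_camera('scene');save('o12.png',cv2.resize(a[160:290,190:290],None,fx=4,fy=4,interpolation=cv2.INTER_CUBIC))
go([651.9,156.1,212],-0.262)
E
```

```text
t15.88 pos [654.2 156.8 211.2] rot [-1.5707e+00 -1.0000e-04 -2.5922e+00] F [-0.5  2.9 -2.4] M [0.57 0.1  0.35] op 0.184 j [ 0.14  0.56  1.44 -0.    1.14  1.16]
   slide [ 0.0023 -0.0008 -0.0006] dr [ 1.0000e-04 -2.3302e+00  1.0000e-04]
 t15.93 pos [654.2 156.8 211.2] rot [-1.5707  0.     -2.5921] F [-0.5  1.  -2.2] M [0.54 0.09 0.39] op 0.187 j [ 0.14  0.56  1.44 -0.    1.14  1.16]
   slide [ 0.0023 -0.0008 -0.0006] dr [-1.0000e-04 -2.3301e+00  1.0000e-04]
```

View pics/w12.png

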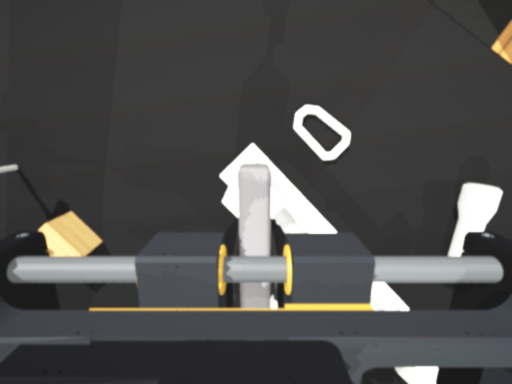

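View pics/o12.png

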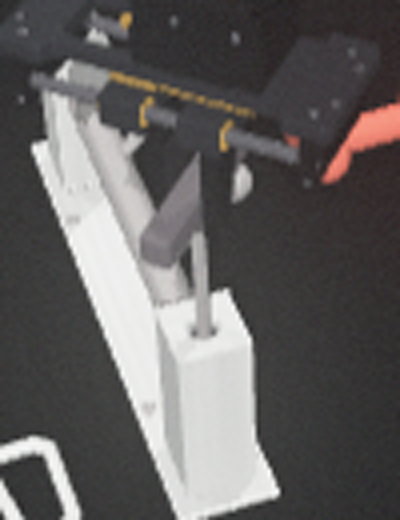

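```bash
python3 - <<'E'
from h import *
w8=np.load('w8.npy');w12=cv2.imread('pics/w12.png')[:,:,::-1]
save('cmp.png',np.hstack([cv2.resize(w[155:320,205:305],None,fx=3.5,fy=3.5,interpolation=cv2.INTER_CUBIC) for w in (w8,w12)]))
for i in range(3):
    s=env.state();print(s['moment'].round(3),s['tau'].round(3))
E
```

```text
[0.535 0.094 0.394] [ -1.722 -68.291 -27.583  -0.448  -0.095   0.397]
[0.535 0.094 0.394] [ -1.722 -68.291 -27.583  -0.448  -0.095   0.397]
[0.535 0.094 0.394] [ -1.722 -68.291 -27.583  -0.448  -0.095   0.397]
```

View pics/cmp.png

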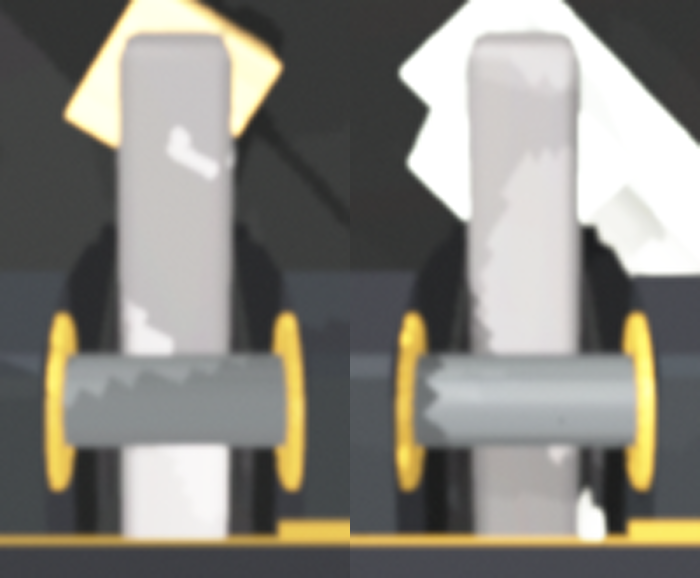

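{"method": "drive_tool", "body": {"steps": [{"slide":[0,0,0],"dr":[0,0.03,0],"fingers":0.0},{"slide":[0,0,0],"dr":[0,0.05,0],"fingers":0.0},{"slide":[0,0,0],"dr":[0,0.05,0],"fingers":0.0},{"slide":[0,0,0],"dr":[0,0.05,0],"fingers":0.0}]}}

```text
t: 16.27
eef_pos: [654.2, 156.7, 211.2]
tcp_rot: [-1.571, -0.0, -2.642]
ft_force: [-0.1, 1.4, -1.2]
opening: 0.187
```

```bash
python3 -c "
from h import *
go([651.9,156.1,212],-0.262);print(env.state()['tau'][5])"
```

```text
t16.27 pos [654.2 156.7 211.2] rot [-1.5707e+00 -1.0000e-04 -2.6417e+00] F [-0.1  1.4 -1.2] M [0.47 0.08 0.45] op 0.187 j [ 0.14  0.56  1.44 -0.    1.14  1.21]
   slide [ 0.0023 -0.0008 -0.0005] dr [ 0.0000e+00 -2.3797e+00  2.0000e-04]
0.5401645414531231
```

{"method": "drive_tool", "body": {"steps": [{"slide":[0,0,0],"dr":[0,-0.02,0],"fingers":0.0},{"slide":[0,0,0],"dr":[0,-0.04,0],"fingers":0.0},{"slide":[0,0,0],"dr":[0,-0.04,0],"fingers":0.0}]}}

```text
t: 16.52
eef_pos: [654.2, 156.8, 211.2]
tcp_rot: [-1.571, -0.0, -2.6]
ft_force: [-0.5, 0.7, -1.9]
opening: 0.185
```

```bash
python3 -c "
from h import *
go([651.9,156.1,212],-0.262);print(env.state()['tau'][5])"
```

```text
t16.52 pos [654.2 156.8 211.2] rot [-1.5707 -0.     -2.6001] F [-0.5  0.7 -1.9] M [0.53 0.09 0.36] op 0.185 j [ 0.14  0.56  1.44 -0.    1.14  1.17]
   slide [ 0.0023 -0.0008 -0.0006] dr [ 0.0000e+00 -2.3381e+00  1.0000e-04]
0.022318753763101995
```

{"method": "drive_tool", "body": {"steps": [{"slide":[0,0,0],"dr":[0,-0.03,0],"fingers":0.0},{"slide":[0,0,0],"dr":[0,-0.06,0],"fingers":0.0},{"slide":[0,0,0],"dr":[0,-0.06,0],"fingers":0.0}]}}

```text
t: 16.77
eef_pos: [654.2, 156.8, 211.2]
tcp_rot: [-1.571, -0.0, -2.541]
ft_force: [-0.0, 2.4, -2.2]
opening: 0.189
```

```bash
python3 -c "
from h import *
go([651.9,156.1,212],-0.262);print(env.state()['tau'][5])"
```

```text
t16.77 pos [654.2 156.8 211.2] rot [-1.5708 -0.     -2.5407] F [-0.   2.4 -2.2] M [0.52 0.06 0.27] op 0.189 j [0.14 0.56 1.44 0.   1.14 1.11]
   slide [ 0.0023 -0.0008 -0.0007] dr [ 1.0000e-04 -2.2787e+00 -0.0000e+00]
-0.25338356383144855
```

{"method": "drive_tool", "body": {"steps": [{"slide":[0,0,0],"dr":[0,-0.04,0],"fingers":0.0},{"slide":[0,0,0],"dr":[0,-0.08,0],"fingers":0.0},{"slide":[0,0,0],"dr":[0,-0.08,0],"fingers":0.0}]}}

```text
t: 17.02
eef_pos: [654.2, 156.9, 211.2]
tcp_rot: [-1.571, 0.0, -2.462]
ft_force: [-0.2, 2.7, -2.0]
opening: 0.19
```

```bash
python3 -c "
from h import *
go([651.9,156.1,212],-0.262);print(env.state()['tau'][5])"
```

```text
t17.02 pos [654.2 156.9 211.2] rot [-1.5709  0.     -2.4615] F [-0.2  2.7 -2. ] M [0.65 0.13 0.1 ] op 0.19 j [0.14 0.56 1.44 0.   1.14 1.03]
   slide [ 0.0022 -0.0008 -0.0008] dr [ 1.0000e-04 -2.1995e+00 -1.0000e-04]
-0.5624339170753956
```

{"method": "drive_tool", "body": {"steps": [{"slide":[0,-0.004,0],"dr":[0,0,0],"fingers":0.0},{"slide":[0,-0.01,0],"dr":[0,0,0],"fingers":0.0},{"slide":[0,-0.02,0],"dr":[0,0,0],"fingers":0.0},{"slide":[0,-0.035,0],"dr":[0,0,0],"fingers":0.0},{"slide":[0,-0.042,0],"dr":[0,0,0],"fingers":0.0}]}}

```text
t: 17.43
eef_pos: [654.9, 156.6, 256.2]
tcp_rot: [-1.569, 0.002, -2.463]
ft_force: [0.7, 1.1, -1.0]
opening: 0.186
```

```bash
python3 - <<'E'
from h import *
go([436,338.5,255],-0.8)
a=optics.read_camera('scene');np.save('s13.npy',a);save('o13.png',cv2.resize(a[150:290,180:290],None,fx=4,fy=4,interpolation=cv2.INTER_CUBIC))
w=optics.read_camera('wrist');save('cmp2.png',cv2.resize(w[155:320,205:305],None,fx=3.5,fy=3.5,interpolation=cv2.INTER_CUBIC))
E
```

```text
t17.43 pos [654.9 156.6 256.2] rot [-1.5686e+00  2.4000e-03 -2.4632e+00] F [ 0.7  1.1 -1. ] M [ 0.01 -0.07 -0.05] op 0.186 j [ 0.14  0.53  1.38 -0.    1.23  1.03]
   slide [ 0.0562  0.0005 -0.279 ] dr [-3.7000e-03 -1.6632e+00 -1.0000e-04]
```

View pics/o13.png

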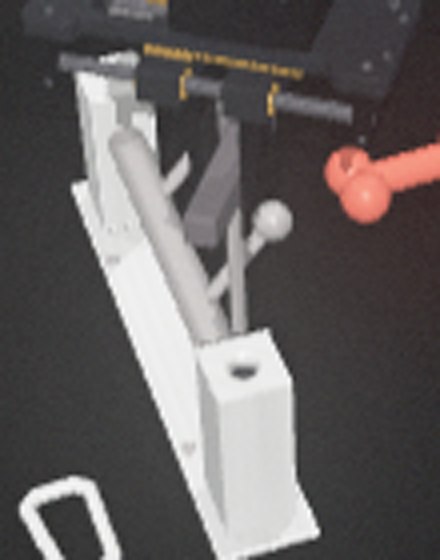

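View pics/cmp2.png

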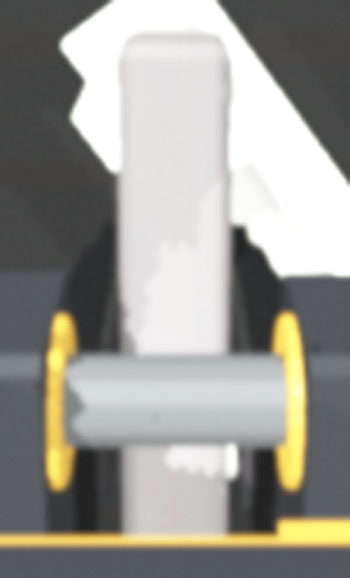

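```bash
python3 -c "
from h import *
go([436,338.7,258],0.232)"
```

```text
t17.53 pos [654.8 156.7 255.6] rot [-1.5685  0.003  -2.4629] F [ 0.4 -0.1 -2. ] M [-0.06 -0.11  0.02] op 0.189 j [ 0.14  0.53  1.38 -0.    1.23  1.03]
   slide [ 0.0561 -0.0032 -0.2791] dr [-4.7000e-03 -2.6949e+00  2.2000e-03]
```

{"method": "drive_tool", "body": {"steps": [{"slide":[0.008,-0.003,-0.04],"dr":[0,-0.12,0],"fingers":0.0},{"slide":[0.016,-0.003,-0.08],"dr":[0,-0.24,0],"fingers":0.0},{"slide":[0.024,-0.003,-0.12],"dr":[0,-0.36,0],"fingers":0.0},{"slide":[0.032,-0.003,-0.16],"dr":[0,-0.48,0],"fingers":0.0},{"slide":[0.038,-0.003,-0.19],"dr":[0,-0.6,0],"fingers":0.0}]}}

```text
t: 17.95
eef_pos: [502.7, 281.9, 256.1]
tcp_rot: [-1.571, -0.0, -1.856]
ft_force: [0.4, 1.0, -1.2]
opening: 0.187
```

```bash
python3 -c "
from h import *
go([436,338.7,258],0.232)"
```

```text
t17.95 pos [502.7 281.9 256.1] rot [-1.5713e+00 -4.0000e-04 -1.8562e+00] F [ 0.4  1.  -1.2] M [-0.05 -0.1  -0.  ] op 0.187 j [0.4  0.38 1.63 0.   1.13 0.68]
   slide [-0.0357 -0.0019 -0.08  ] dr [ 7.0000e-04 -2.0882e+00 -3.0000e-04]
```

{"method": "drive_tool", "body": {"steps": [{"slide":[-0.015,0,-0.035],"dr":[0,-0.12,0],"fingers":0.0},{"slide":[-0.03,0,-0.065],"dr":[0,-0.24,0],"fingers":0.0},{"slide":[-0.036,0,-0.08],"dr":[0,-0.36,0],"fingers":0.0},{"slide":[-0.036,0,-0.08],"dr":[0,-0.48,0],"fingers":0.0},{"slide":[-0.036,0,-0.08],"dr":[0,-0.6,0],"fingers":0.0}]}}

```text
t: 18.37
eef_pos: [437.9, 338.9, 256.2]
tcp_rot: [-1.571, -0.0, -1.255]
ft_force: [-0.0, 0.2, -1.4]
opening: 0.189
```

{"method": "drive_tool", "body": {"steps": [{"slide":[0,0,0],"dr":[0,-0.12,0],"fingers":0.0},{"slide":[0,0,0],"dr":[0,-0.24,0],"fingers":0.0},{"slide":[0,0,0],"dr":[0,-0.36,0],"fingers":0.0},{"slide":[0,0,0],"dr":[0,-0.48,0],"fingers":0.0},{"slide":[0,0,0],"dr":[0,-0.6,0],"fingers":0.0}]}}

```text
t: 18.78
eef_pos: [438.8, 338.0, 256.0]
tcp_rot: [-1.571, -0.0, -0.657]
ft_force: [-0.1, 0.7, -1.5]
opening: 0.191
```

{"method": "drive_tool", "body": {"steps": [{"slide":[0,0,0],"dr":[0,-0.12,0],"fingers":0.0},{"slide":[0,0,0],"dr":[0,-0.24,0],"fingers":0.0},{"slide":[0,0,0],"dr":[0,-0.36,0],"fingers":0.0},{"slide":[0,0,0],"dr":[0,-0.48,0],"fingers":0.0},{"slide":[0,0,0],"dr":[0,-0.6,0],"fingers":0.0}]}}

```text
t: 19.2
eef_pos: [438.9, 338.0, 255.9]
tcp_rot: [-1.571, 0.0, -0.057]
ft_force: [-0.4, -0.1, -2.0]
opening: 0.185
```

```bash
python3 -c "
from h import *
go([436,338.7,258],0.232)"
```

```text
t19.20 pos [438.9 338.  255.9] rot [-1.5713e+00  1.0000e-04 -5.6800e-02] F [-0.4 -0.1 -2. ] M [ 0.06 -0.14  0.06] op 0.185 j [ 0.54  0.35  1.68 -0.    1.11 -0.98]
   slide [-0.0029 -0.0021  0.0006] dr [ 5.000e-04 -2.888e-01 -2.000e-04]
```

{"method": "drive_tool", "body": {"steps": [{"slide":[-0.003,0.02,0.0006],"dr":[0,-0.12,0],"fingers":0.0},{"slide":[-0.003,0.045,0.0006],"dr":[0,-0.24,0],"fingers":0.0},{"slide":[-0.003,0.07,0.0006],"dr":[0,-0.289,0],"fingers":0.0},{"slide":[-0.003,0.084,0.0006],"dr":[0,-0.289,0],"fingers":0.0},{"slide":[-0.003,0.084,0.0006],"dr":[0,-0.289,0],"fingers":0.0}]}}

```text
t: 19.62
eef_pos: [434.8, 338.1, 169.3]
tcp_rot: [-1.573, 0.005, 0.226]
ft_force: [0.0, -0.0, -2.1]
opening: 0.186
```

{"method": "drive_tool", "body": {"steps": [{"slide":[0,0,0],"dr":[0,0,0],"fingers":0.0},{"slide":[0,0,0],"dr":[0,0,0],"fingers":0.0}]}}

```text
t: 19.78
eef_pos: [436.4, 339.2, 173.1]
tcp_rot: [-1.571, -0.001, 0.226]
ft_force: [-0.1, -0.3, -1.8]
opening: 0.19
```

```bash
python3 - <<'E'
from h import *
go([436,338.7,112.3],0.232)
e=env.state()['eef_pos'];S=optics.camera_model('scene')
a=optics.read_camera('scene')
save('o14.png',cv2.resize(a[235:305,335:400],None,fx=8,fy=8,interpolation=cv2.INTER_CUBIC))
Q=lambda X:((proj(S,X)-[335,235]+.5)*8-.5).round(0)
print(Q(e+[1.9,.4,-102.3]),Q([438,338.8,50]))
E
```

```text
t19.78 pos [436.4 339.2 173.1] rot [-1.5706e+00 -1.3000e-03  2.2630e-01] F [-0.1 -0.3 -1.8] M [ 0.06 -0.14  0.04] op 0.19 j [ 0.54  0.44  1.79 -0.    0.92 -1.26]
   slide [-0.0006  0.0608 -0.0004] dr [-0.0002 -0.0057  0.0013]
[240. 246.] [228. 290.]
```

View pics/o14.png

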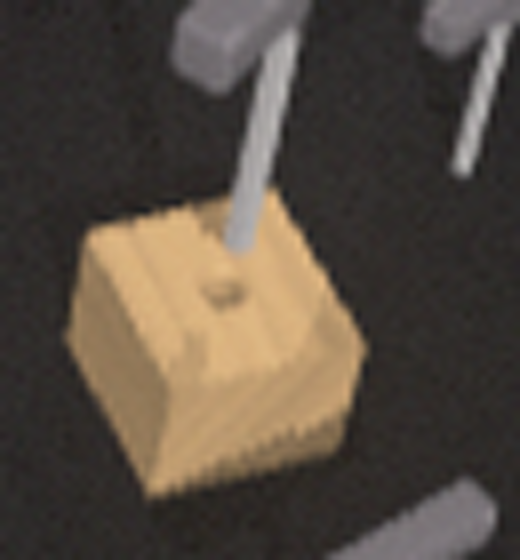

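{"method": "drive_tool", "body": {"steps": [{"slide":[0,0.01,-0.0004],"dr":[0,0,0],"fingers":0.0},{"slide":[0,0.02,-0.0004],"dr":[0,0,0],"fingers":0.0},{"slide":[0,0.03,-0.0004],"dr":[0,0,0],"fingers":0.0},{"slide":[0,0.036,-0.0004],"dr":[0,0,0],"fingers":0.0},{"slide":[0,0.036,-0.0004],"dr":[0,0,0],"fingers":0.0}]}}

```text
t: 20.25
eef_pos: [435.6, 338.2, 134.4]
tcp_rot: [-1.572, 0.002, 0.227]
ft_force: [-0.5, 0.6, -2.6]
opening: 0.188
```

```bash
python3 -c "
from h import *
go([436,338.7,112.3],0.232)"
```

```text
t20.25 pos [435.6 338.2 134.4] rot [-1.5717  0.0025  0.2266] F [-0.5  0.6 -2.6] M [ 0.03 -0.2  -0.06] op 0.188 j [ 0.54  0.49  1.83 -0.    0.83 -1.26]
   slide [0.0006 0.0221 0.0004] dr [ 0.0009 -0.0054 -0.0025]
```

Tip is 18 mm inside the hole with no contact force. Lowering the rest.

{"method": "drive_tool", "body": {"steps": [{"slide":[0,0.008,0],"dr":[0,0,0],"fingers":0.0},{"slide":[0,0.016,0],"dr":[0,0,0],"fingers":0.0},{"slide":[0,0.02,0],"dr":[0,0,0],"fingers":0.0},{"slide":[0,0.02,0],"dr":[0,0,0],"fingers":0.0},{"slide":[0,0.02,0],"dr":[0,0,0],"fingers":0.0}]}}

```text
t: 20.67
eef_pos: [436.1, 338.6, 115.9]
tcp_rot: [-1.571, 0.001, 0.227]
ft_force: [-0.5, -1.2, -2.5]
opening: 0.186
```

```bash
python3 -c "
from h import *
go([436,338.7,112.3],0.232)"
```

```text
t20.67 pos [436.1 338.6 115.9] rot [-1.5711e+00  5.0000e-04  2.2670e-01] F [-0.5 -1.2 -2.5] M [-0.2  -0.18 -0.  ] op 0.186 j [ 0.54  0.51  1.84 -0.    0.79 -1.26]
   slide [-0.      0.0036  0.0001] dr [ 0.0003 -0.0053 -0.0005]
```

{"method": "drive_tool", "body": {"steps": [{"slide":[0,0.003,0],"dr":[0,0,0],"fingers":0.0},{"slide":[0,0.003,0],"dr":[0,0,0],"fingers":0.0},{"slide":[0,0.003,0],"dr":[0,0,0],"fingers":0.025},{"slide":[0,0.003,0],"dr":[0,0,0],"fingers":0.05},{"slide":[0,0.003,0],"dr":[0,0,0],"fingers":0.05}]}}

```text
t: 21.08
eef_pos: [436.3, 338.8, 113.5]
tcp_rot: [-1.571, -0.001, 0.227]
ft_force: [0.3, -1.3, -0.5]
opening: 0.34
```

{"method": "drive_tool", "body": {"steps": [{"slide":[0,0,0],"dr":[0,0,0],"fingers":0.05},{"slide":[0,0,0],"dr":[0,0,0],"fingers":0.05},{"slide":[0,-0.03,0],"dr":[0,0,0],"fingers":0.05},{"slide":[0,-0.06,0],"dr":[0,0,0],"fingers":0.05},{"slide":[0,-0.1,0],"dr":[0,0,0],"fingers":0.05}]}}

```text
t: 21.5
eef_pos: [435.3, 338.1, 212.9]
tcp_rot: [-1.572, 0.003, 0.227]
ft_force: [0.8, -0.1, -0.4]
opening: 0.524
```

{"method": "drive_tool", "body": {"steps": [{"slide":[-0.04,-0.03,-0.04],"dr":[0,0,0],"fingers":0.05},{"slide":[-0.06,-0.03,-0.08],"dr":[0,0,0],"fingers":0.05},{"slide":[-0.06,-0.03,-0.12],"dr":[0,0,0],"fingers":0.05},{"slide":[-0.06,-0.03,-0.16],"dr":[0,0,0],"fingers":0.05},{"slide":[-0.06,-0.03,-0.2],"dr":[0,0,0],"fingers":0.05}]}}

```text
t: 21.92
eef_pos: [418.8, 143.7, 243.9]
tcp_rot: [-1.571, -0.002, 0.228]
ft_force: [0.7, -0.6, 0.6]
opening: 0.528
```

```bash
python3 - <<'E'
from h import *
go([436,338.7,112.3],0.232)
a=optics.read_camera('scene');b=optics.read_camera('top')
o=np.zeros((600,800,3),np.uint8)
o[:600,:400]=cv2.resize(a[155:305,330:430],None,fx=4,fy=4)[:600]
o[:460,440:800]=cv2.resize(b[175:290,85:175],None,fx=4,fy=4)
save('o15.png',o);save('s15.png',a);save('rs15.png',cv2.resize(a[155:295,180:280],None,fx=4,fy=4,interpolation=cv2.INTER_CUBIC))
E
```

```text
t21.92 pos [418.8 143.7 243.9] rot [-1.5709 -0.0016  0.2281] F [ 0.7 -0.6  0.6] M [ 0.18 -0.21  0.03] op 0.528 j [ 0.18  0.19  1.94 -0.    1.   -1.62]
   slide [0.0607 0.1317 0.1861] dr [ 0.0001 -0.0039  0.0016]
```

View pics/o15.png

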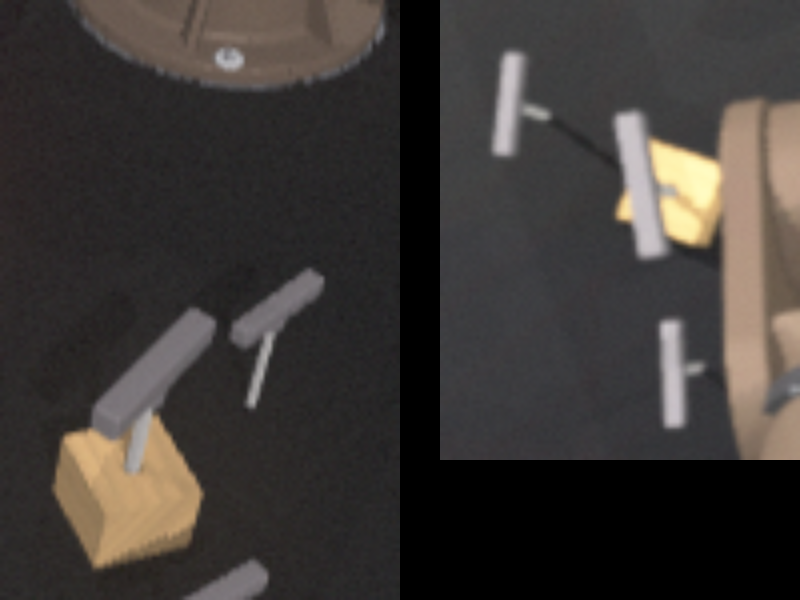

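View pics/s15.png

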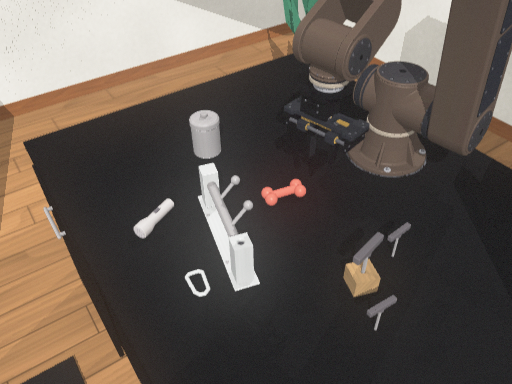

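View pics/rs15.png

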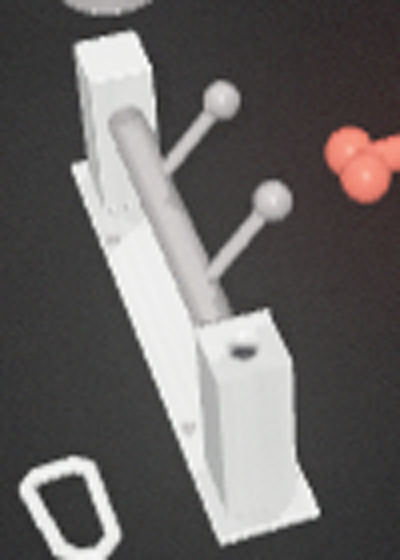

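{"method": "drive_tool", "body": {"steps": [{"slide":[0,0,0],"dr":[0,0,0],"fingers":0.05},{"slide":[0,0,0],"dr":[0,0,0],"fingers":0.05},{"slide":[0,0,0],"dr":[0,0,0],"fingers":0.05},{"slide":[0,0,0],"dr":[0,0,0],"fingers":0.05},{"slide":[0,0,0],"dr":[0,0,0],"fingers":0.05}]}}

```text
t: 22.43
eef_pos: [419.2, 146.1, 243.0]
tcp_rot: [-1.571, 0.0, 0.229]
ft_force: [-0.0, 0.7, -0.3]
opening: 0.525
```

```bash
python3 -c "
from h import *
print(env.job_done(), env.state()['t'])"
```

```text
the job is handed in; nothing more can be done
the job is handed in; nothing more can be done
```

I turned the bar by peg_a, tightened the setscrew with the largest key to about 0.45 N m, and stood the key back in its block. The job went in at about 22 s; no verdict came back.

- **Bar:** I left the pegs at about 47–48° above level, where 50° means the flat faces the screw. After tightening they stood at about 50°, so the screw pulled the bar true. That also fits the screw bearing on the flat.
- **Screw:** it turned freely at about 0.17 N m. It began to bear after about 2.2 rad, as expected on the flat, and the last wrist moment reading was 0.45 N m.
- **Key:** the last pictures show it upright in the beech block, looking as it did at the start. The gripper was open and well clear.
- **Dog's things:** the canister, flashlight, bone and carabiner look unmoved in the last scene picture.

**Checks that disagreed:**
- The joint-6 torque read 0.54 N m at the final tightening, where the wrist moment read 0.45. The moment readings wander by about 0.05 N m.
- The torque rose more slowly than the stated 5 N m per rad. The handle had turned by up to about 1° in the grip, which may be part of the cause.
- I could not measure the screw's force on the bar directly.

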